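# Bring a lab jack up under a clamped bottle

### The arm

A 6-joint arm with a two-finger parallel gripper is mounted at the origin on the work surface; the furniture and walls round the work are solid. World frame = base frame: x ahead of the robot, y to its left, z up, the work surface at z = 0. Lengths are in m, angles in rad, forces in N, time in s.
With the tool pointing down it reaches from about 0.225 to 0.875 m from the base axis. Payload 3.4 kg.
Tool frame: the origin (TCP) lies between the finger pads; the fingertips stand 25 mm ahead of it and the grasp point (between the pads) lies 6 mm ahead of it (manip.tips_ahead is the distance from the TCP to the fingertips, in m); z points along the fingers, x is the direction in which the jaws open and shut, and the axes are right-handed (so a half turn about z gives the same grasp; the last joint's range is limited). The gripper opens to 85 mm and grips with 20 to 120 N. Pads are 22 mm wide; open, the fingers measure 114 mm over their backs; the gripper's body (76 mm by 85 mm) begins 54 mm behind the grasp point. The pads swing forward as they close: fully open they stand 13 mm farther back than shut.
Start: joints at [1.13, 0.276, 1.505, -0, 1.361, -0.121], TCP at [0.181, 0.546, 0.256] pointing down, gripper open.
Joint ranges: [-2.89, 2.89], [-0.75, 2.08], [0.22, 2.7], [-1.18, 4.32], [0.11, 2.71], [-2.7, 2.7]. Speed limits (rad/s): [2.57, 2.57, 3.14, 3.14, 3.14, 3.14].

### API

Orientations are given as a unit quaternion [w, x, y, z].
In Python, from rig import manip gives the robot as it stands. The module is installed in compiled form; this text tells all that it offers.
- The arm moves only by the tool send_rows, never from a script. Its argument "plan" is a list of rows, each an object with "linear": the shift along the tool's x, y, z in m, a list of three; "delta_rot": the turn, a rotation vector about the tool's x, y, z in degrees, a list of three; "fingers": the finger opening in m, from 0 to 0.0854. A call has 1 to 12 rows; each row shifts and turns the pose as measured when the row begins, along the tool's axes as they then stand; what a row does not reach is not made up. A row lasts 1/12 s, in which the tool goes at most 41.7 mm and 7.16 degrees, less where a joint would pass 70% of its speed; a pose out of reach is approached as far as the arm can. A call with a gripper value outside its range is refused whole. The fingers move at their own pace and stop on an object; "force" is the grip in N (left out, the last holds). Time passes only in rows, so rows that do not move let the fingers close. It gives the time, the measured TCP pose, the force and the opening at its end, in the units of the state.
- manip.get_state(): the state, without advancing time (a new reading comes with each control period).
- manip.get_image(name): name is "scene" or "top"; returns the picture (420x560x3 uint8, red, green, blue); there is no depth.
- manip.camera_info(name): a dict with "K" (3x3 intrinsics, pixels), "dist" ([k1, k2, p1, p2, k3] as OpenCV has them; the pictures are not rectified), "rvec" (rotation vector, rad) and "tvec" (3), from world to camera coordinates, as OpenCV has them. Camera axes: x right, y down, z forward; pixel columns grow to the right and rows downward; lengths in m; the calibration is good to about 2 mm. A picture is of the moment at which its call begins. camera_info takes no time and is no camera call.
- manip.sign_off(): hands the job in, once; it reports no verdict.
Trained networks look in the newest picture that a camera, given by its name, has taken for a name from the list of things; names that differ only in an ending like _2 or _b are one class to them, and where a whole thing is asked for, a point or a joint stands for the part that bears it (a point fixed in the world has none). Each returns a list of dicts, best first, with "p" (0 to 1); they miss things now and then, are a little off and sometimes report something else, mostly with a low value. They report only what shows in the picture. A call takes as long as a camera call.
- manip.find_in(thing, camera): "extent" ([left, top, right, bottom] in pixels, round what is visible of it).
- manip.masks_of(thing, camera): "pixels" (420x560 bool, what is visible of it) and "extent" ([left, top, right, bottom] in pixels, round what is visible of it).
The state is a dict: "clock": time; "qpos": joint angles; "qd": joint speeds; "effort": joint torques, N m; "position": TCP position; "ee_rot": TCP orientation; "contact_force": force on the tool from outside, world axes, zero at the start; "moment": the same for the moment, N m; "width": finger opening in m.
Only numpy, scipy, OpenCV 4.12 (cv2) and the standard library are available. Lean on these libraries where they do the work, as an engineer would, in place of code of your own. Each camera call takes 0.05 s, during which the arm holds its last target. There are 200 camera calls.

### The job

Slide the lab jack in under the bottle that hangs in the stand's clamp, so that the bottle stands over the middle of the platform, then turn the jack's star knob to raise the platform until it just touches the bottle's underside and supports it, without forcing the bottle up in its clamp. Let go, and leave the timer, the small bottle and the dish where they are.

Things in the scene. Friction and masses are not known exactly. Their poses are not given: they have to be found in the camera images.
- jack: Aluminium screw lab jack, loose, 1 kg, rubber feet (9 to 14 N to slide it). Origin: centre of the base's underside; x from knob end to far end, y left, z up. Base 124 (x) by 104 mm (y), cheeks up to z = 49; above it a flat platform 120 (x) by 110 mm on scissor arms. A steel shaft, diameter 12 mm, 42 mm above the bench, leaves the base at x = -68 mm and carries the star knob.
- knob_hub (a point): Hub centre of the black star knob, on its axis (the jack's x), at jack x = -122 mm, 42 mm above the bench; axes as the jack's, does not turn. Hub 34 mm across, 18 mm thick. Four round-ended arms at 90 degrees, 15 mm thick, tips 34 mm from the axis; 1 to 3 N turns one. Pressing down on a side arm leaves the jack still, hard sideways pushes shift it. Bare shaft 16 to 54 mm behind: pinch it to steer.
- knob (a joint): Knob angle, rad, 0 to 9. Grows when turned clockwise seen from the knob end (the top arm goes right, to the jack's -y) and so raises the platform evenly, 2.3 mm per rad. At 0 and each quarter turn an arm points straight up; at angle a that arm leans a to the right. Stays where it is left, also under load.
- platform_top (a point): Centre of the platform's flat upper face, on the jack's centre line; 83.4 mm above the bench when joint knob is 0. Axes as the jack's.
- bottle_foot (a point): Centre of the flat underside of the hanging bottle, 93 to 99 mm above the bench at the start. Clear bottle, blue cap, 58 mm diameter, 108 mm tall, held round its middle by the clamp's two curved fingers.
- clamp (a joint): How far the bottle and clamp have been pushed up, m, 0 as it hangs (lower stop). They weigh 3.4 N; once that is carried the springy arm gives upward by 0.7 mm per newton.
- stand: Support stand, fixed. Origin on the bench below the bottle's axis; x points to its rod (at x = 130 mm), y left, z up. U-shaped grey foot, open toward -x: legs along x at 77 to 99 mm either side, 15 mm high, from x = 15 mm, joined by a cross bar from x = 110 mm on. The jack goes in between the legs, in line with the stand, knob toward -x.
- timer: Bystander: flat white timer, 58 by 58 by 19 mm; origin at the centre of its underside.
- small_bottle: Bystander: reagent bottle with a blue cap, 47 mm diameter, 88 mm tall, standing on the bench; origin at the centre of its underside.
- dish: Bystander: covered dish, 60 mm diameter, 16 mm tall; origin at the centre of its underside.

How it is judged:
By the outcome, as a careful person would: the job done as asked, in the order asked, and still so for the second after the job is handed in, with the robot touching nothing.
It also fails if it takes over 64 s, if anything falls off the work surface, if the arm or the gripper's body presses on something with over 40 N, if the wrist force passes 120 N, or if a joint passes its speed limit or range.

## Working session

There is one attempt and no reset: what is moved stays moved. The work goes in short steps, Python scripts to look and compute and a tool call to move; the robot and the scene stay as the last step left them, time stands still between calls to the robot, and variables do not carry over. Pictures are saved under pics/ and viewed, about 8 in all and at most 12, crops included, and the job is handed in when it is done.

Besides the shell and the picture viewer there is one more tool, called after ">>>" as name(argument=value, ...), one argument or row to a line, values as JSON. send_rows: Moves the arm, as the interface text tells. Its arguments: {"type":"object","properties":{"plan":{"type":"array","items":{"type":"object","properties":{"linear":{"type":"array","items":{"type":"number"}},"delta_rot":{"type":"array","items":{"type":"number"}},"fingers":{"type":"number"}}}},"force":{"type":"number"}},"required":["plan"]}

```bash
mkdir -p pics; python3 - <<'E'
from rig import manip
import cv2
for c in ("scene","top"):
    im=manip.get_image(c); cv2.imwrite(f"pics/{c}0.png",im[:,:,::-1])
    i=manip.camera_info(c); print(c,i)
    for t in ("jack","knob_hub","platform_top","bottle_foot","stand","timer","small_bottle","dish"):
        try: print(t,[(d["extent"],round(d["p"],2)) for d in manip.find_in(t,c)[:2]])
        except Exception as e: print(t,e)
print(manip.get_state(),manip.tips_ahead)
E
```

```text
scene {'K': array([[501.99267589,   0.        , 280.07359635],
       [  0.        , 501.99267589, 199.36271276],
       [  0.        ,   0.        ,   1.        ]]), 'dist': array([-0.15257039,  0.        ,  0.        ,  0.        ,  0.        ]), 'rvec': array([ 2.31240166, -0.90431838,  0.29964591]), 'tvec': array([-0.18999599,  0.48837804,  0.73087881])}
jack [([278.0, 193.4, 361.3, 296.1], 0.84)]
knob_hub [([283.2, 193.4, 361.7, 293.3], 0.76)]
platform_top [([278.4, 192.4, 358.1, 256.5], 0.86), ([201.3, 144.4, 226.2, 179.5], 0.24)]
bottle_foot [([311.3, 141.5, 343.0, 191.5], 0.73)]
stand [([277.2, 52.7, 367.8, 206.6], 0.92)]
timer [([183.0, 182.4, 212.4, 210.3], 0.94)]
small_bottle [([197.7, 145.9, 227.5, 182.4], 0.67), ([224.9, 142.5, 245.5, 166.1], 0.5)]
dish []
top {'K': array([[537.78613352,   0.        , 276.57760152],
       [  0.        , 537.78613352, 208.8067191 ],
       [  0.        ,   0.        ,   1.        ]]), 'dist': array([-0.15825606,  0.        ,  0.        ,  0.        ,  0.        ]), 'rvec': array([ 2.14191496, -2.19055866,  0.18670485]), 'tvec': array([0.
[... 445 characters left out ...]
, 0.9)]
{'clock': 0.9, 'qpos': array([ 1.12998013e+00,  2.75891489e-01,  1.50490490e+00,  1.83143825e-05,
        1.36071143e+00, -1.21021433e-01]), 'qd': array([-1.34457393e-03, -1.55735712e-03, -1.95553805e-03,  3.08117755e-04,
        6.82420823e-05, -3.82577040e-04]), 'effort': array([-8.05821458e-06, -4.16639221e+01, -2.46097094e+01, -1.21992557e-04,
        1.04070243e-04, -9.12126950e-06]), 'position': array([0.18078507, 0.54586571, 0.25633091]), 'ee_rot': array([-2.83414094e-05,  8.10671129e-01,  5.85501767e-01,  3.28019500e-05]), 'contact_force': array([ 0.18524401, -0.22025893, -0.14397781]), 'moment': array([0.04281809, 0.0091555 , 0.00347576]), 'width': 0.08570549898886509} 0.025
```

```bash
python3 - <<'E'
import cv2,numpy as np
a=cv2.imread("pics/scene0.png")[30:330,150:450];b=cv2.imread("pics/top0.png")[30:330,120:420]
cv2.imwrite("pics/a.png",cv2.resize(a,(800,600) if 0 else (600,600),interpolation=cv2.INTER_CUBIC))
cv2.imwrite("pics/b.png",cv2.resize(b,(600,600),interpolation=cv2.INTER_CUBIC))
E
```

```text
(no output)
```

View pics/a.png

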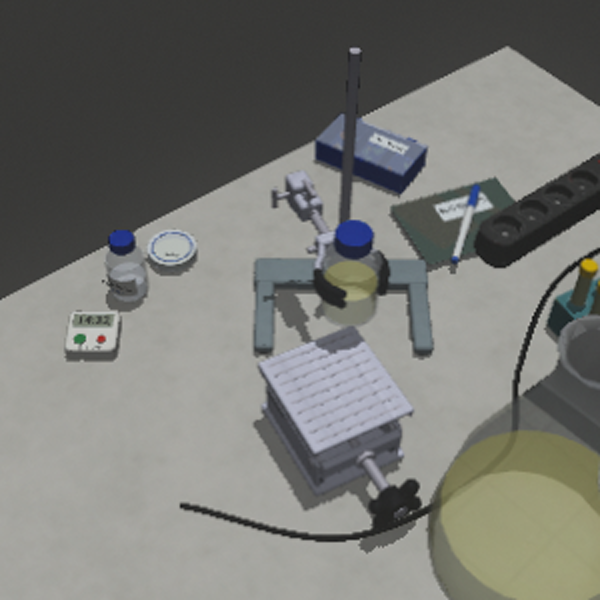

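View pics/b.png

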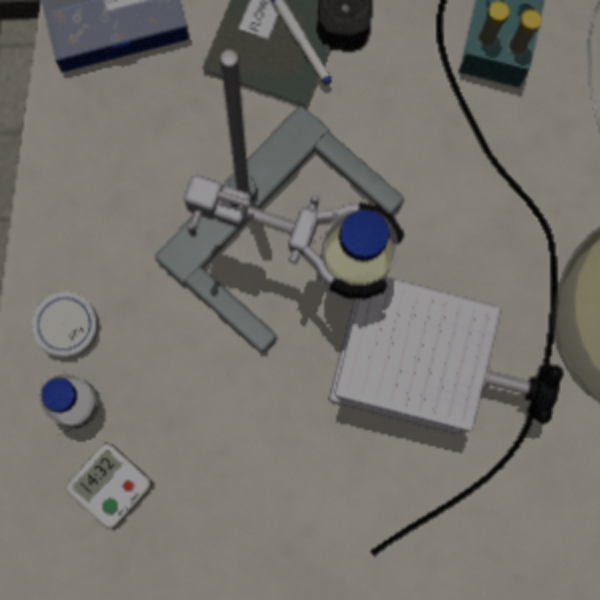

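```bash
cat > h.py <<'E'
import numpy as np,cv2
from rig import manip
def cam(c):
    i=manip.camera_info(c); R=cv2.Rodrigues(np.array(i["rvec"]))[0]; return i["K"],i["dist"],R,np.array(i["tvec"]).ravel()
def w(c,p,z):
    K,d,R,t=cam(c); p=np.array(p,float).reshape(-1,1,2)
    u=cv2.undistortPoints(p,K,d).reshape(-1,2); r=np.c_[u,np.ones(len(u))]@R; o=-R.T@t
    z=np.broadcast_to(z,len(u)); return o+r*((z-o[2])/r[:,2])[:,None]
def proj(c,P):
    K,d,R,t=cam(c); return cv2.projectPoints(np.array(P,float).reshape(-1,3),R,t,K,d)[0].reshape(-1,2)
T=lambda L:np.array(L)/2+[120,30]
S=lambda L:np.array(L)/2+[150,30]
E
python3 - <<'E'
from h import *
np.set_printoptions(precision=4,suppress=True)
print("cams",[-cam(c)[2].T@cam(c)[3] for c in("scene","top")])
print("stand legs top",w("top",T([(303,108),(158,258),(275,338),(258,350),(403,200),(388,212)]),.015))
print("stand legs scene",w("scene",S([(256,351),(272,350),(414,353),(432,349),(256,262),(424,262)]),.015))
print("plat top",w("top",T([(368,275),(498,308),(470,432),(335,397)]),.0834))
print("plat scene",w("scene",S([(260,368),(352,330),(412,408),(320,452)]),.0834))
print("hub",w("top",T([(545,393)]),.042),w("scene",S([(394,504)]),.042))
print("cap",w("top",T([(364,233)]),.204),w("scene",S([(354,232)]),.204))
print("by top",w("top",T([(65,323),(70,402),(110,485)]),[.016,.07,.019]))
E
```

```text
cams [array([ 0.0957, -0.1984,  0.8719]), array([0.4049, 0.3151, 0.978 ])]
stand legs top [[0.7751 0.2834 0.015 ]
 [0.6324 0.4196 0.015 ]
 [0.556  0.3138 0.015 ]
 [0.5454 0.3294 0.015 ]
 [0.6837 0.1924 0.015 ]
 [0.6723 0.2069 0.015 ]]
stand legs scene [[0.5399 0.3161 0.015 ]
 [0.5536 0.3052 0.015 ]
 [0.6635 0.1965 0.015 ]
 [0.682  0.1867 0.015 ]
 [0.6296 0.4149 0.015 ]
 [0.7736 0.2799 0.015 ]]
plat top [[0.5981 0.2337 0.0834]
 [0.5676 0.1231 0.0834]
 [0.4623 0.152  0.0834]
 [0.4944 0.2647 0.0834]]
plat scene [[0.4929 0.2565 0.0834]
 [0.5942 0.2284 0.0834]
 [0.5668 0.121  0.0834]
 [0.4674 0.1458 0.0834]]
hub [[0.4978 0.0755 0.042 ]] [[0.4971 0.0745 0.042 ]]
cap [[0.6039 0.2466 0.204 ]] [[0.6051 0.2453 0.204 ]]
by top [[0.5736 0.5044 0.016 ]
 [0.496  0.4891 0.07  ]
 [0.4264 0.463  0.019 ]]
```

```bash
cat >> h.py <<'E'
from scipy.spatial.transform import Rotation as Ro
def Rt(psi,tilt=0):
    """tool x horizontal at psi-90 deg, tool y = -jack x (jack yaw psi), leaning back by tilt deg about tool x"""
    a=np.radians(psi-90); x=np.array([np.cos(a),np.sin(a),0]); z=np.array([0,0,-1.]); R=np.c_[x,np.cross(z,x),z]
    return Ro.from_matrix(R)*Ro.from_euler('x',tilt,degrees=True)
def pose():
    s=manip.get_state(); q=s["ee_rot"]; return np.array(s["position"]),Ro.from_quat([q[1],q[2],q[3],q[0]]),s
def to(p,R):
    """rotation (deg, tool) first, then total shift in the rotated tool frame"""
    p0,R0,s=pose(); print("rot",(R0.inv()*R).as_rotvec(degrees=True).round(1),"then mm",(R.inv().apply(p-p0)*1e3).round(1),"t",round(s["clock"],2))
E
python3 - <<'E'
from h import *
np.set_printoptions(precision=4,suppress=True)
print("flask",w("top",T([(558,310),(565,270),(575,350)]),.06))
to(np.array([.5055,.1029,.13]),Rt(74,0)); to(np.array([.5055,.1029,.13]),Rt(74,10))
E
```

```text
flask [[0.5692 0.0643 0.06  ]
 [0.6052 0.0557 0.06  ]
 [0.5333 0.051  0.06  ]]
rot [-0.  -0.  87.7] then mm [434.2 336.3 126.3] t 0.9
rot [ 8.   7.6 87.4] then mm [434.2 353.1  66. ] t 0.9
```

>>> send_rows(
  plan=[
    {"linear": [0,0,0],"delta_rot": [0,0,7],"fingers": 0.05},
    {"linear": [0,0,0],"delta_rot": [0,0,7],"fingers": 0.05},
    {"linear": [0,0,0],"delta_rot": [0,0,7],"fingers": 0.05},
    {"linear": [0,0,0],"delta_rot": [0,0,7],"fingers": 0.05},
    {"linear": [0,0,0],"delta_rot": [0,0,7],"fingers": 0.05},
    {"linear": [0,0,0],"delta_rot": [0,0,7],"fingers": 0.05},
    {"linear": [0,0,0],"delta_rot": [0,0,7],"fingers": 0.05},
    {"linear": [0,0,0],"delta_rot": [0,0,7],"fingers": 0.05},
    {"linear": [0,0,0],"delta_rot": [0,0,7],"fingers": 0.05},
    {"linear": [0,0,0],"delta_rot": [0,0,7],"fingers": 0.05},
    {"linear": [0,0,0],"delta_rot": [0,0,7],"fingers": 0.05},
    {"linear": [0,0,0],"delta_rot": [0,0,7],"fingers": 0.05},
  ],
  force=110,
)

```text
clock: 1.9
position: [0.1808, 0.5459, 0.2565]
ee_rot: [-0.0, 0.992, -0.125, 0.0]
contact_force: [0.1, -0.9, 0.0]
width: 0.0502
```

>>> send_rows(
  plan=[
    {"linear": [0.03,0.0233,0],"delta_rot": [0,0,3.7]},
    {"linear": [0.03,0.0233,0]},
    {"linear": [0.03,0.0233,0]},
    {"linear": [0.03,0.0233,0]},
    {"linear": [0.03,0.0233,0]},
    {"linear": [0.03,0.0233,0]},
    {"linear": [0.03,0.0233,0]},
    {"linear": [0.03,0.0233,0]},
    {"linear": [0.03,0.0233,0]},
    {"linear": [0.03,0.0233,0]},
    {"linear": [0.03,0.0233,0]},
    {"linear": [0.03,0.0233,0]},
  ],
)

```text
$.plan[0]: bad value
```

```bash
python3 - <<'E'
from h import *
to(np.array([.5055,.1029,.13]),Rt(74,10))
E
```

```text
rot [10.   0.1  1.6] then mm [434.2 353.2  66.1] t 1.9
```

>>> send_rows(
  plan=[
    {"linear": [0.03,0.0235,0],"delta_rot": [0,0,1.6],"fingers": 0.05},
    {"linear": [0.03,0.0235,0],"delta_rot": [0,0,0],"fingers": 0.05},
    {"linear": [0.03,0.0235,0],"delta_rot": [0,0,0],"fingers": 0.05},
    {"linear": [0.03,0.0235,0],"delta_rot": [0,0,0],"fingers": 0.05},
    {"linear": [0.03,0.0235,0],"delta_rot": [0,0,0],"fingers": 0.05},
    {"linear": [0.03,0.0235,0],"delta_rot": [0,0,0],"fingers": 0.05},
    {"linear": [0.03,0.0235,0],"delta_rot": [0,0,0],"fingers": 0.05},
    {"linear": [0.03,0.0235,0],"delta_rot": [0,0,0],"fingers": 0.05},
    {"linear": [0.03,0.0235,0],"delta_rot": [0,0,0],"fingers": 0.05},
    {"linear": [0.03,0.0235,0],"delta_rot": [0,0,0],"fingers": 0.05},
    {"linear": [0.03,0.0235,0],"delta_rot": [5,0,0],"fingers": 0.05},
    {"linear": [0.03,0.0235,0],"delta_rot": [5,0,0],"fingers": 0.05},
  ],
)

```text
clock: 2.9
position: [0.4582, 0.1712, 0.2541]
ee_rot: [-0.094, 0.987, -0.131, 0.015]
contact_force: [0.6, 0.9, -0.4]
width: 0.0498
```

```bash
python3 - <<'E'
from h import *
to(np.array([.5055,.1029,.13]),Rt(74,10))
E
```

```text
rot [-0.9 -0.2  0.9] then mm [ 64.3  73.4 113.1] t 2.9
```

>>> send_rows(
  plan=[
    {"linear": [0.016,0.024,0.0],"delta_rot": [0,0,0.9],"fingers": 0.05},
    {"linear": [0.016,0.024,0.012],"delta_rot": [0,0,0],"fingers": 0.05},
    {"linear": [0.016,0.0254,0.025],"delta_rot": [0,0,0],"fingers": 0.05},
    {"linear": [0.0163,0,0.03],"delta_rot": [0,0,0],"fingers": 0.05},
    {"linear": [0,0,0.03],"delta_rot": [0,0,0],"fingers": 0.05},
    {"linear": [0,0,0.016],"delta_rot": [0,0,0],"fingers": 0.05},
    {"linear": [0,0,0],"delta_rot": [0,0,0],"fingers": 0.05},
    {"linear": [0,0,0],"delta_rot": [0,0,0],"fingers": 0.05},
  ],
)

```text
clock: 3.57
position: [0.5186, 0.0861, 0.1283]
ee_rot: [-0.094, 0.984, -0.149, 0.024]
contact_force: [0.7, -0.2, -0.1]
width: 0.0502
```

```bash
python3 - <<'E'
from h import *
to(np.array([.5055,.1029,.13]),Rt(74,10))
R=Rt(74,10); g=np.array([.5055,.1029,.042]); to(g-R.apply([0,0,.006]),R)
im=manip.get_image("scene"); cv2.imwrite("pics/c.png",cv2.resize(im[160:340,230:430,::-1],(800,720),interpolation=cv2.INTER_CUBIC)[:600])
E
```

```text
rot [-1.  -1.3 -1.1] then mm [-17.2 -12.6   0.5] t 3.57
rot [-1.  -1.3 -1.1] then mm [-17.2   2.7  81.1] t 3.57
```

View pics/c.png

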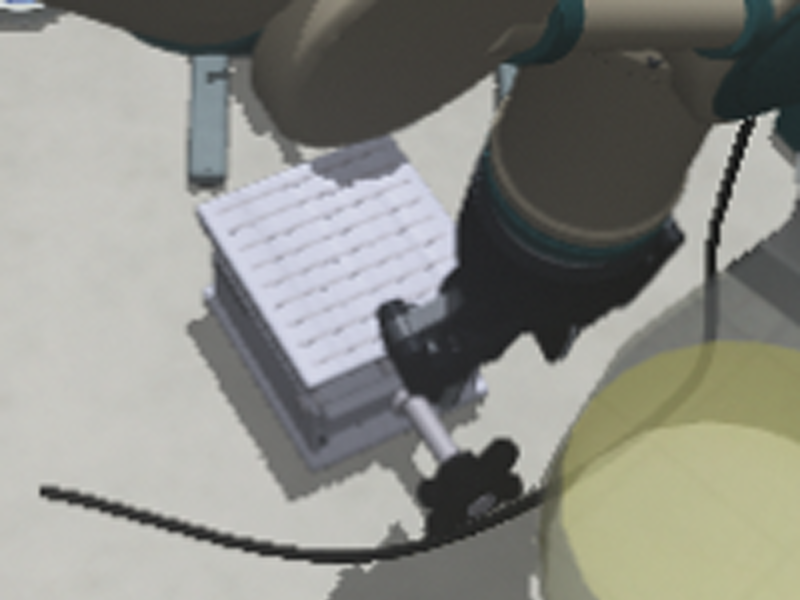

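>>> send_rows(
  plan=[
    {"linear": [-0.0172,0.0027,0],"delta_rot": [-1,-1.3,-1.1],"fingers": 0.05},
    {"linear": [0,0,0],"delta_rot": [0,0,0],"fingers": 0.05},
    {"linear": [0,0,0.02],"delta_rot": [0,0,0],"fingers": 0.05},
    {"linear": [0,0,0.015],"delta_rot": [0,0,0],"fingers": 0.05},
    {"linear": [0,0,0],"delta_rot": [0,0,0],"fingers": 0.05},
    {"linear": [0,0,0],"delta_rot": [0,0,0],"fingers": 0.05},
  ],
)

```text
clock: 4.12
position: [0.504, 0.0964, 0.1009]
ee_rot: [-0.086, 0.987, -0.135, 0.018]
contact_force: [-0.3, -0.6, -0.5]
width: 0.05
```

```bash
python3 - <<'E'
from h import *
R=Rt(74,10); g=np.array([.5055,.1029,.042]); to(g-R.apply([0,0,.006]),R)
E
```

```text
rot [-0.1 -0.7  0.5] then mm [-0.4  3.7 53.1] t 4.12
```

>>> send_rows(
  plan=[
    {"linear": [0,0.001,0.02],"delta_rot": [0,-0.7,0.5],"fingers": 0.05},
    {"linear": [0,0.001,0.02],"delta_rot": [0,0,0],"fingers": 0.05},
    {"linear": [0,0,0.011],"delta_rot": [0,0,0],"fingers": 0.05},
    {"linear": [0,0,0],"delta_rot": [0,0,0],"fingers": 0.05},
    {"linear": [0,0,0],"delta_rot": [0,0,0],"fingers": 0.05},
  ],
)

```text
clock: 4.53
position: [0.5108, 0.1037, 0.0568]
ee_rot: [-0.088, 0.987, -0.137, 0.019]
contact_force: [0.1, -0.3, 0.9]
width: 0.0498
```

```bash
python3 - <<'E'
from h import *
R=Rt(74,10); g=np.array([.5055,.1029,.042]); to(g-R.apply([0,0,.006]),R)
im=manip.get_image("top"); cv2.imwrite("pics/d.png",cv2.resize(im[120:320,230:470,::-1],(720,600),interpolation=cv2.INTER_CUBIC))
E
```

```text
rot [-0.3 -0.7  0.3] then mm [-4.8  4.8  8.2] t 4.53
```

View pics/d.png

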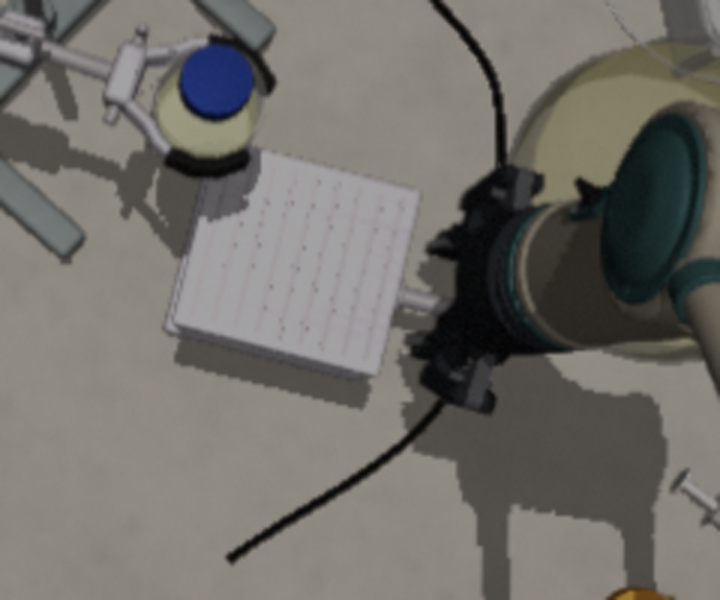

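>>> send_rows(
  plan=[
    {"linear": [-0.004,0.002,0.007],"delta_rot": [0,0,0],"fingers": 0.05},
    {"linear": [0,0,0],"delta_rot": [0,0,0],"fingers": 0.02},
    {"linear": [0,0,0],"delta_rot": [0,0,0],"fingers": 0.0},
    {"linear": [0,0,0],"delta_rot": [0,0,0],"fingers": 0.0},
    {"linear": [0,0,0],"delta_rot": [0,0,0],"fingers": 0.0},
    {"linear": [0,0,0],"delta_rot": [0,0,0],"fingers": 0.0},
    {"linear": [0,0,0],"delta_rot": [0,0,0],"fingers": 0.0},
  ],
  force=110,
)

```text
clock: 5.17
position: [0.508, 0.1038, 0.0529]
ee_rot: [-0.088, 0.987, -0.136, 0.022]
contact_force: [0.3, 0.5, -2.3]
width: 0.0082
```

```bash
python3 - <<'E'
from h import *
p,R,s=pose(); print(s["contact_force"],s["moment"],s["width"])
M=R.as_matrix(); g=p+M[:,2]*.006; yaw=np.degrees(np.arctan2(M[1,0],M[0,0]))+90
print("grasp",g.round(4),"yaw",yaw)
E
```

```text
[ 0.27707711  0.54714584 -2.34757368] [-0.10465725  0.01610412  0.07527782] 0.008185049294754113
grasp [0.5084 0.1048 0.047 ] yaw 74.18848666387217
```

>>> send_rows(
  plan=[
    {"linear": [0,0,0],"delta_rot": [0,0,0],"fingers": 0.03},
    {"linear": [0,0,0],"delta_rot": [0,0,0],"fingers": 0.03},
    {"linear": [0,0,0.006],"delta_rot": [0,0,0],"fingers": 0.03},
    {"linear": [0,0,0.002],"delta_rot": [0,0,0],"fingers": 0.03},
    {"linear": [0,0,0],"delta_rot": [0,0,0],"fingers": 0.0},
    {"linear": [0,0,0],"delta_rot": [0,0,0],"fingers": 0.0},
    {"linear": [0,0,0],"delta_rot": [0,0,0],"fingers": 0.0},
    {"linear": [0,0,0],"delta_rot": [0,0,0],"fingers": 0.0},
  ],
  force=60,
)

```text
clock: 5.83
position: [0.5092, 0.1052, 0.0448]
ee_rot: [-0.088, 0.987, -0.136, 0.023]
contact_force: [0.3, -0.3, 0.4]
width: 0.0101
```

```bash
cat >> h.py <<'E'
def grasp():
    p,R,s=pose(); M=R.as_matrix(); g=p+M[:,2]*.006; a=np.degrees(np.arctan2(M[1,0],M[0,0]))+90
    print("grasp",g.round(4),"yaw",a.round(2),"F",np.round(s["contact_force"],1),"w",round(s["width"],4),"t",round(s["clock"],2)); return g,a
E
python3 -c "
from h import *
grasp()"
```

```text
grasp [0.5096 0.1062 0.0389] yaw 74.2 F [ 0.3 -0.3  0.4] w 0.0101 t 5.83
```

>>> send_rows(
  plan=[
    {"linear": [0,0,0],"delta_rot": [0,0,0],"fingers": 0.0},
    {"linear": [-0.0033,-0.0015,0.0002],"delta_rot": [0,0.6,3.4],"fingers": 0.0},
    {"linear": [-0.0034,-0.0012,0.0002],"delta_rot": [0,0.6,3.4],"fingers": 0.0},
    {"linear": [-0.0034,-0.001,0.0002],"delta_rot": [0,0.6,3.4],"fingers": 0.0},
    {"linear": [-0.0035,-0.0008,0.0001],"delta_rot": [0,0.6,3.4],"fingers": 0.0},
    {"linear": [0,0,0],"delta_rot": [0,0,0],"fingers": 0.0},
    {"linear": [0,0,0],"delta_rot": [0,0,0],"fingers": 0.0},
  ],
  force=115,
)

```text
clock: 6.42
position: [0.495, 0.114, 0.045]
ee_rot: [-0.086, 0.963, -0.254, 0.031]
contact_force: [0.2, -0.5, -1.6]
width: 0.0091
```

```bash
cat >> h.py <<'E'
from scipy.optimize import least_squares
def jacktop():
    """platform quad seen by the top camera"""
    m=manip.masks_of("platform_top","top"); return [(x["extent"],x["p"]) for x in m],m
E
python3 - <<'E'
from h import *
grasp()
im=manip.get_image("top"); cv2.imwrite("pics/e.png",cv2.resize(im[100:300,210:450,::-1],(720,600),interpolation=cv2.INTER_CUBIC))
E
```

```text
grasp [0.4956 0.1149 0.0391] yaw 60.32 F [ 0.2 -0.5 -1.6] w 0.0091 t 6.42
```

View pics/e.png

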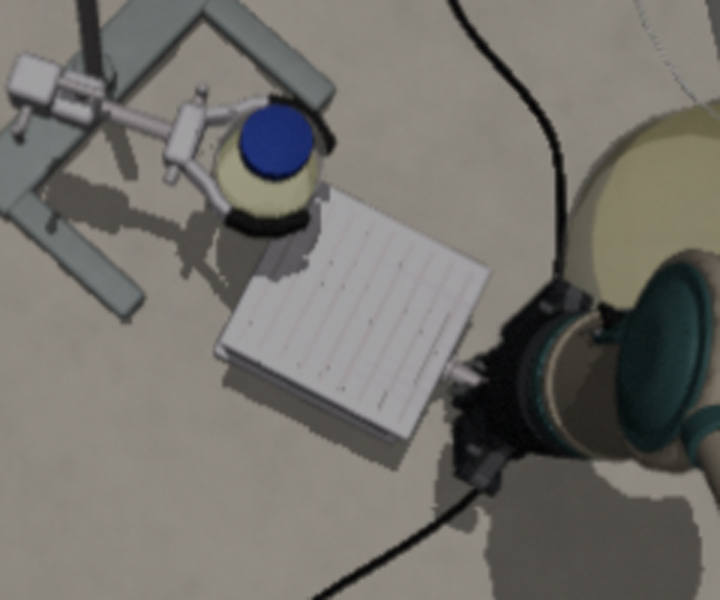

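>>> send_rows(
  plan=[
    {"linear": [-0.0034,-0.0006,0.0001],"delta_rot": [0,0.6,3.4],"fingers": 0.0},
    {"linear": [-0.0034,-0.0002,0],"delta_rot": [0,0.6,3.4],"fingers": 0.0},
    {"linear": [-0.0034,0,0],"delta_rot": [0,0.6,3.4],"fingers": 0.0},
    {"linear": [-0.0005,0.0002,0],"delta_rot": [0,0.6,3.4],"fingers": 0.0},
    {"linear": [0,0,0],"delta_rot": [0,0,0],"fingers": 0.0},
    {"linear": [0,0,0],"delta_rot": [0,0,0],"fingers": 0.0},
  ],
  force=115,
)

```text
clock: 6.97
position: [0.4854, 0.1211, 0.0449]
ee_rot: [-0.083, 0.925, -0.368, 0.038]
contact_force: [-1.4, -0.4, 1.3]
width: 0.0087
```

```bash
cat >> h.py <<'E'
def px(L,o,s): return np.array(L,float)/s+o
E
python3 - <<'E'
from h import *
q=w("top",px([(488,270),(402,440),(218,348)],[210,100],3),.0834); print(q.round(4))
y=q[0]-q[1]; x=q[2]-q[1]; print("yaw",np.degrees(np.arctan2(x[1],x[0])),np.degrees(np.arctan2(y[1],y[0]))+90,"centre",((q[0]+q[2])/2).round(4))
grasp()
im=manip.get_image("top"); cv2.imwrite("pics/f.png",cv2.resize(im[100:300,210:450,::-1],(720,600),interpolation=cv2.INTER_CUBIC))
for c in("top",):
  m=manip.masks_of("platform_top",c)
  for k in m[:2]: print(k["p"],k["extent"],k["pixels"].sum())
  P=m[0]["pixels"]; ys,xs=np.nonzero(P); r=cv2.boxPoints(cv2.minAreaRect(np.c_[xs,ys].astype(np.float32))); print(r, w(c,r,.0834).round(4))
E
```

```text
[[0.5571 0.1172 0.0834]
 [0.4617 0.1707 0.0834]
 [0.5156 0.2723 0.0834]]
yaw 62.025070611339686 60.73812062290803 centre [0.5364 0.1948 0.0834]
grasp [0.4862 0.1218 0.039 ] yaw 46.51 F [-1.4 -0.4  1.3] w 0.0087 t 6.97
0.6 [138.4, 212.0, 170.1, 242.2] 701
0.59 [288.2, 151.2, 374.2, 246.2] 4424
[[133.53845 232.6923 ]
 [148.46152 210.3077 ]
 [174.76923 227.84615]
 [159.84616 250.23076]] [[0.4925 0.5228 0.0834]
 [0.5298 0.4978 0.0834]
 [0.4993 0.4532 0.0834]
 [0.4623 0.4783 0.0834]]
```

View pics/f.png

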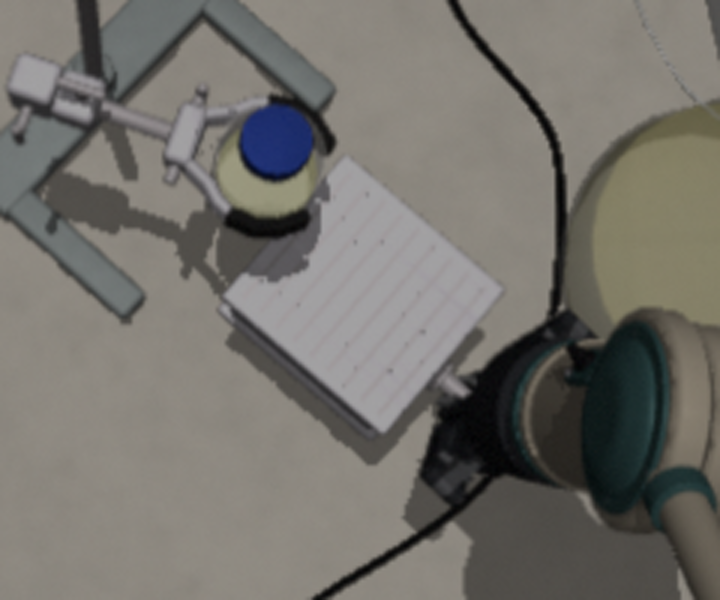

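```bash
python3 - <<'E'
from h import *
q=w("top",px([(348,155),(502,290),(378,436),(222,297)],[210,100],3),.0834); print(q.round(4))
a=lambda v:np.degrees(np.arctan2(v[1],v[0]))
C=q.mean(0); print("yaw",a(q[3]-q[2]),a(q[0]-q[1]),a(q[1]-q[2])+90,a(q[0]-q[3])+90,"centre",C.round(4),"sizes",np.linalg.norm(q-np.roll(q,1,0),axis=1))
g,y=grasp()
cs,sn=np.cos(np.radians(46.3)),np.sin(np.radians(46.3))
d=np.array([.6045,.247])-C[:2]; print("to go stand x,y",d@[cs,sn],d@[-sn,cs], "grasp->centre jack", (C[:2]-g[:2])@[cs,sn],(C[:2]-g[:2])@[-sn,cs])
E
```

```text
[[0.6253 0.1949 0.0834]
 [0.5454 0.1097 0.0834]
 [0.4642 0.1842 0.0834]
 [0.5444 0.2693 0.0834]]
yaw 46.71026418699255 46.85934243122291 47.49340545972607 47.38291637266475 centre [0.5448 0.1895 0.0834] sizes [0.10984143 0.1167336  0.11014788 0.1169492 ]
grasp [0.4863 0.1218 0.039 ] yaw 46.45 F [-1.8  1.7  2.8] w 0.0086 t 7.07
to go stand x,y 0.08277387520725339 -0.0034177888142746613 grasp->centre jack 0.08945318518833006 0.004475256191981258
```

>>> send_rows(
  plan=[
    {"linear": [0.0003,-0.003,0.0005],"delta_rot": [0,0,0],"fingers": 0.0},
    {"linear": [0.0003,-0.0055,0.001],"delta_rot": [0,0,0],"fingers": 0.0},
    {"linear": [0.0003,-0.0055,0.001],"delta_rot": [0,0,0.3],"fingers": 0.0},
    {"linear": [0.0003,-0.0055,0.001],"delta_rot": [0,0,0.3],"fingers": 0.0},
    {"linear": [0.0003,-0.0055,0.001],"delta_rot": [0,0,0],"fingers": 0.0},
    {"linear": [0.0003,-0.0055,0.001],"delta_rot": [0,0,0],"fingers": 0.0},
    {"linear": [0.0003,-0.0055,0.001],"delta_rot": [0,0,0],"fingers": 0.0},
    {"linear": [0.0003,-0.0055,0.001],"delta_rot": [0,0,0],"fingers": 0.0},
    {"linear": [0.0003,-0.0055,0.001],"delta_rot": [0,0,0],"fingers": 0.0},
    {"linear": [0.0003,-0.0055,0.001],"delta_rot": [0,0,0],"fingers": 0.0},
    {"linear": [0,0,0],"delta_rot": [0,0,0],"fingers": 0.0},
    {"linear": [0,0,0],"delta_rot": [0,0,0],"fingers": 0.0},
  ],
)

```text
clock: 8.07
position: [0.4885, 0.1242, 0.0451]
ee_rot: [-0.045, 0.932, -0.36, 0.014]
contact_force: [-2.4, 0.1, 0.5]
width: 0.0089
```

```bash
python3 - <<'E'
from h import *
g,y=grasp()
cs,sn=np.cos(np.radians(46.3)),np.sin(np.radians(46.3))
d=np.array([.604,.248])-.089*np.array([cs,sn])-g[:2]; print("to go grasp stand x,y",d@[cs,sn],d@[-sn,cs])
im=manip.get_image("top"); cv2.imwrite("pics/g.png",cv2.resize(im[80:280,190:430,::-1],(720,600),interpolation=cv2.INTER_CUBIC))
E
```

```text
grasp [0.4888 0.1246 0.0391] yaw 47.75 F [-2.4  0.1  0.5] w 0.0089 t 8.07
to go grasp stand x,y 0.07978515666920459 0.001970921249040282
```

View pics/g.png

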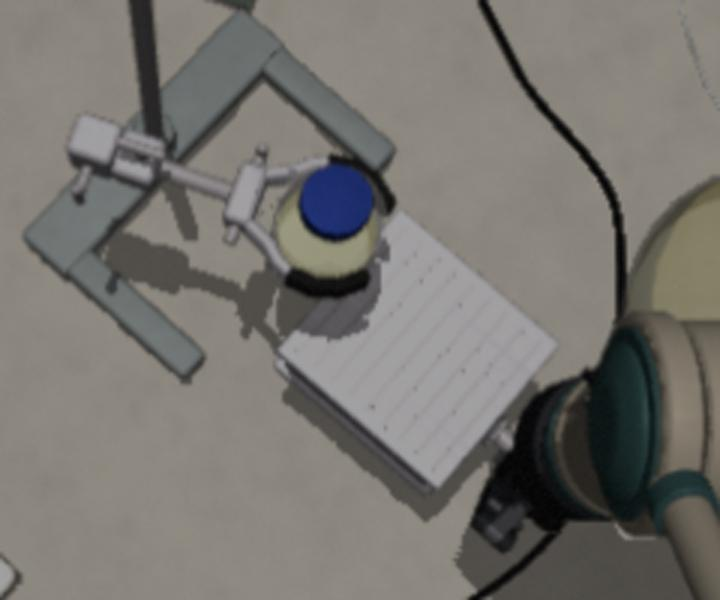

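>>> send_rows(
  plan=[
    {"linear": [0,-0.012,0.001],"delta_rot": [2.5,0,0.5],"fingers": 0.0},
    {"linear": [0,-0.012,0.001],"delta_rot": [2.5,0,0.5],"fingers": 0.0},
    {"linear": [0,0,0],"delta_rot": [0,0,0],"fingers": 0.0},
  ],
)

```text
clock: 8.37
position: [0.4991, 0.1388, 0.0448]
ee_rot: [-0.082, 0.927, -0.365, 0.025]
contact_force: [2.3, 7.5, 2.4]
width: 0.0089
```

```bash
cat >>h.py <<'E'
def togo():
    g,y=grasp(); p,R,s=pose(); cs,sn=np.cos(np.radians(46.3)),np.sin(np.radians(46.3))
    d=np.array([.604,.248])-.089*np.array([cs,sn])-g[:2]; print("to go stand x,y",d@[cs,sn],d@[-sn,cs],"tilt",np.degrees(np.arcsin(-R.as_matrix()[2,1])))
E
python3 -c "
from h import *
togo()"
```

```text
grasp [0.4997 0.1396 0.0389] yaw 47.07 F [2.3 7.5 2.4] w 0.0089 t 8.37
to go stand x,y 0.061367773734829587 -0.0005094078318274603 tilt 9.82987570700231
```

>>> send_rows(
  plan=[
    {"linear": [0,-0.012,0.001],"delta_rot": [0.8,0,0.3],"fingers": 0.0},
    {"linear": [0,-0.012,0.001],"delta_rot": [0.8,0,0.3],"fingers": 0.0},
    {"linear": [0,-0.012,0.001],"delta_rot": [0.8,0,0.3],"fingers": 0.0},
    {"linear": [0,0,0],"delta_rot": [0,0,0],"fingers": 0.0},
  ],
)

```text
clock: 8.7
position: [0.5162, 0.1616, 0.0448]
ee_rot: [-0.096, 0.923, -0.371, 0.025]
contact_force: [3.0, 6.7, 3.9]
width: 0.0085
```

```bash
python3 -c "
from h import *
togo()
im=manip.get_image('top'); cv2.imwrite('pics/g.png',cv2.resize(im[60:260,170:410,::-1],(720,600),interpolation=cv2.INTER_CUBIC))"
```

```text
grasp [0.5169 0.1626 0.0389] yaw 46.4 F [3.  6.7 3.9] w 0.0085 t 8.7
to go stand x,y 0.03288049154443168 -0.003942069129606884 tilt 11.306726541031672
```

View pics/g.png

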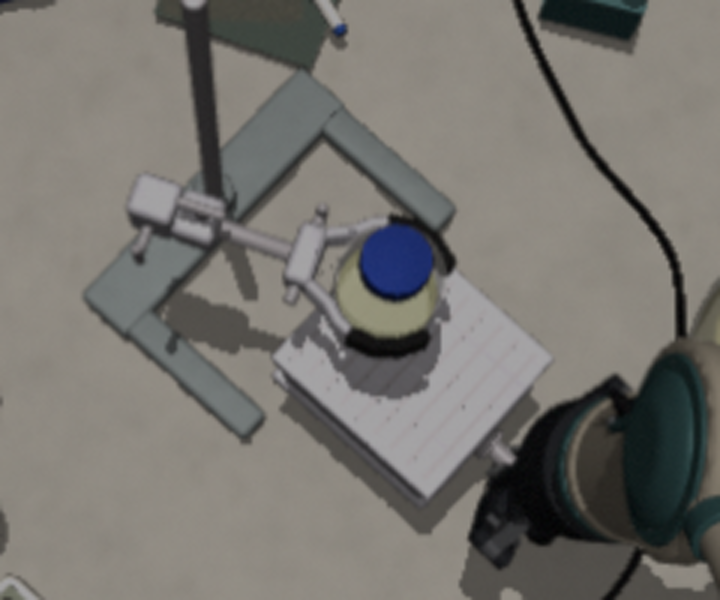

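```bash
cat >>h.py <<'E'
def corners(right,bottom,left,o,s):
    q=w("top",px([right,bottom,left],o,s),.0834); a=lambda v:np.degrees(np.arctan2(v[1],v[0]))
    C=(q[0]+q[2])/2; cs,sn=np.cos(np.radians(46.3)),np.sin(np.radians(46.3)); d=np.array([.604,.248])-C[:2]
    print("centre",C.round(4),"yaw",a(q[2]-q[1]),a(q[0]-q[1])+90,"to go",d@[cs,sn],d@[-sn,cs])
E
python3 - <<'E'
from h import *
corners((551,357),(424,496),(274,357),[170,60],3)
print(w("top",px([(395,258)],[170,60],3),.204))
q=w("top",px([(455,208),(442,228),(263,418),(245,437),(303,70),(86,296)],[170,60],3),.015);print(q.round(4))
E
```

```text
centre [0.5781 0.228  0.0834] yaw 45.56379540179666 45.955301815319615 to go 0.03237239501994643 -0.004911481994413832
[[0.60470415 0.24707054 0.204     ]]
[[0.685  0.1921 0.015 ]
 [0.6722 0.2007 0.015 ]
 [0.5554 0.3135 0.015 ]
 [0.5441 0.3246 0.015 ]
 [0.7764 0.2843 0.015 ]
 [0.633  0.4202 0.015 ]]
```

>>> send_rows(
  plan=[
    {"linear": [0.0035,-0.0115,0.0015],"delta_rot": [0,0,0],"fingers": 0.0},
    {"linear": [0.0035,-0.0115,0.0015],"delta_rot": [0,0,0],"fingers": 0.0},
    {"linear": [0,0,0],"delta_rot": [0,0,0],"fingers": 0.0},
  ],
)

```text
clock: 9.0
position: [0.5258, 0.1694, 0.0448]
ee_rot: [-0.088, 0.926, -0.367, 0.015]
contact_force: [6.3, 7.4, 0.9]
width: 0.0088
```

```bash
python3 -c "
from h import *
togo()"
```

```text
grasp [0.5264 0.1703 0.0389] yaw 46.97 F [6.3 7.4 0.9] w 0.0088 t 9.0
to go stand x,y 0.020794855395539786 -0.002438011540475073 tilt 10.009514340695354
```

>>> send_rows(
  plan=[
    {"linear": [0.005,-0.0115,0.0015],"delta_rot": [0.8,0,0.7],"fingers": 0.0},
    {"linear": [0.005,-0.0115,0.0015],"delta_rot": [0.8,0,0.7],"fingers": 0.0},
    {"linear": [0,0,0],"delta_rot": [0,0,0],"fingers": 0.0},
  ],
)

```text
clock: 9.25
position: [0.5349, 0.1754, 0.0449]
ee_rot: [-0.092, 0.923, -0.373, 0.007]
contact_force: [5.4, 6.7, -1.2]
width: 0.0089
```

```bash
python3 -c "
from h import *
togo()
im=manip.get_image('top'); cv2.imwrite('pics/g2.png',cv2.resize(im[80:230,210:410,::-1],(800,600),interpolation=cv2.INTER_CUBIC))"
```

```text
grasp [0.5354 0.1764 0.039 ] yaw 46.29 F [ 5.4  6.7 -1.2] w 0.0089 t 9.25
to go stand x,y 0.01019177174815385 -9.063089170832363e-05 tilt 10.105137253343482
```

View pics/g2.png

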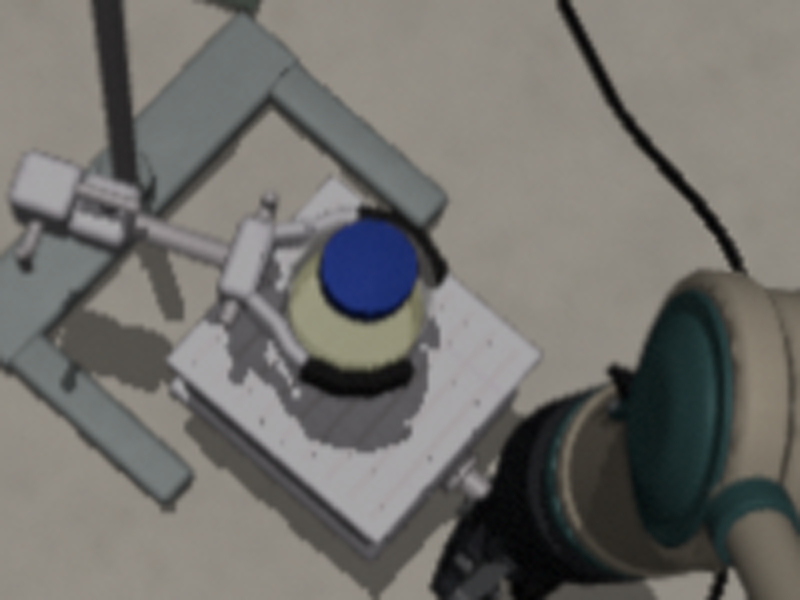

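Platform corners: right (540,353), bottom (370,545), left (168,357), far (335,177); the bottle is nearly over it.

```bash
python3 - <<'E'
from h import *
corners((540,353),(371,546),(168,357),[210,80],4)
print(w("top",px([(335,177),(371,546)],[210,80],4),.0834).mean(0))
E
```

```text
centre [0.5961 0.2428 0.0834] yaw 45.413233024541675 47.344146087357146 to go 0.009195709473903732 -0.002085882943811916
[0.59441516 0.24371633 0.0834    ]
```

>>> send_rows(
  plan=[
    {"linear": [0.006,-0.0105,0.0015],"delta_rot": [0.5,0,0.3],"fingers": 0.0},
    {"linear": [0.006,-0.0105,0.0015],"delta_rot": [0.5,0,0.3],"fingers": 0.0},
    {"linear": [0,0,0],"delta_rot": [0,0,0],"fingers": 0.0},
  ],
)

```text
clock: 9.55
position: [0.5392, 0.1774, 0.0448]
ee_rot: [-0.089, 0.924, -0.371, -0.006]
contact_force: [5.0, 6.3, -2.3]
width: 0.0088
```

```bash
python3 -c "
from h import *
togo()"
```

```text
grasp [0.5395 0.1784 0.0389] yaw 46.57 F [ 5.   6.3 -2.3] w 0.0088 t 9.55
to go stand x,y 0.005894347229464041 0.001483259913252555 tilt 9.194294586302291
```

```bash
python3 -c "
from h import *
p,R,s=pose(); to(p,Rt(46.5,10))"
```

```text
rot [ 0.8  4.4 -0.7] then mm [0. 0. 0.] t 9.55
```

>>> send_rows(
  plan=[
    {"linear": [0.006,-0.0115,0.0015],"delta_rot": [0.8,3,0],"fingers": 0.0},
    {"linear": [0.006,-0.0115,0.0015],"delta_rot": [0.8,3,0],"fingers": 0.0},
    {"linear": [0,0,0],"delta_rot": [0,0,0],"fingers": 0.0},
  ],
)

```text
clock: 9.8
position: [0.5459, 0.1799, 0.0449]
ee_rot: [-0.07, 0.926, -0.371, 0.034]
contact_force: [4.0, 4.8, -2.4]
width: 0.0085
```

```bash
python3 -c "
from h import *
togo();p,R,s=pose(); to(p,Rt(46.5,10))"
```

```text
grasp [0.5465 0.1805 0.0389] yaw 46.31 F [ 4.   4.8 -2.4] w 0.0085 t 9.8
to go stand x,y -0.00053076438170703 0.005068645199543223 tilt 8.912470302892247
rot [ 1.1 -0.7 -0.1] then mm [0. 0. 0.] t 9.8
```

>>> send_rows(
  plan=[
    {"linear": [0,0,0],"delta_rot": [0,0,0],"fingers": 0.05},
    {"linear": [0,0,0],"delta_rot": [0,0,0],"fingers": 0.05},
    {"linear": [0,0,0],"delta_rot": [0,0,0],"fingers": 0.05},
    {"linear": [0,-0.002,-0.02],"delta_rot": [0,0,0],"fingers": 0.05},
    {"linear": [0,-0.002,-0.025],"delta_rot": [0,0,0],"fingers": 0.05},
    {"linear": [0,0,-0.025],"delta_rot": [0,0,0],"fingers": 0.05},
    {"linear": [0,0.02,-0.02],"delta_rot": [-4,0,0],"fingers": 0.0},
    {"linear": [0,0.03,0],"delta_rot": [-4,0,0],"fingers": 0.0},
    {"linear": [0,0.03,0],"delta_rot": [0,0,0],"fingers": 0.0},
    {"linear": [0,0,0],"delta_rot": [0,0,0],"fingers": 0.0},
    {"linear": [0,0,0],"delta_rot": [0,0,0],"fingers": 0.0},
  ],
)

```text
clock: 10.72
position: [0.4867, 0.1124, 0.129]
ee_rot: [-0.002, 0.928, -0.373, 0.009]
contact_force: [-0.2, -0.5, -0.3]
width: 0.0004
```

```bash
python3 - <<'E'
from h import *
p,R,s=pose();print(p,s["contact_force"],s["clock"])
im=manip.get_image('top'); im2=manip.get_image('scene')
A=cv2.resize(im[80:230,230:430,::-1],(800,600),interpolation=cv2.INTER_CUBIC);cv2.imwrite('pics/h1.png',A)
B=cv2.resize(im2[140:290,260:400,::-1],(560,600),interpolation=cv2.INTER_CUBIC);cv2.imwrite('pics/h2.png',B)
cv2.imwrite('pics/h.png',np.hstack([cv2.resize(im[90:240,230:430,::-1],(400,300),interpolation=cv2.INTER_CUBIC),cv2.resize(im2[140:290,260:400,::-1],(400,429),interpolation=cv2.INTER_CUBIC)[:300]]) )
E
```

```text
[0.48668613 0.1123987  0.12901227] [-0.23320054 -0.53972352 -0.29169598] 10.7167
```

View pics/h1.png

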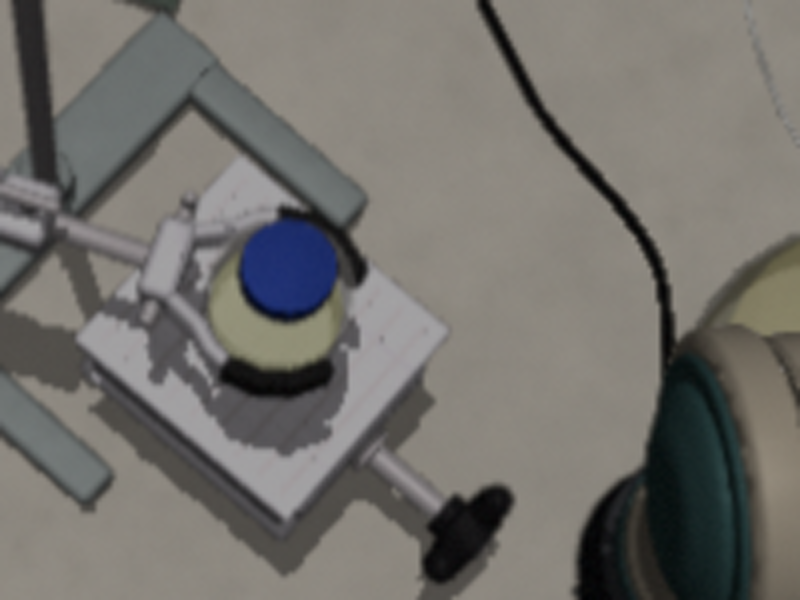

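```bash
cat >>h.py <<'E'
def knobfit(C,yaw,cams=("top","scene"),show=None):
    """fit hub xy offset and arm angle by silhouette of dark pixels; C=jack centre xy; yaw deg"""
    c,s_=np.cos(np.radians(yaw)),np.sin(np.radians(yaw)); X=np.array([c,s_,0]);L=np.array([-s_,c,0]);Z=np.array([0,0,1.])
    H0=np.array([*C,0.042])-.122*X; D={}
    for k in cams:
        g=manip.get_image(k); u=proj(k,H0)[0].astype(int); win=(u[0]-35,u[1]-35); 
        D[k]=((g[win[1]:win[1]+70,win[0]:win[0]+70].max(2)<52).astype(np.uint8),win)
    def sil(k,H,a):
        win=D[k][1]; m=np.zeros((280,280),np.uint8)
        def hull(P): 
            q=(proj(k,P)-win+.5)*4; cv2.fillConvexPoly(m,cv2.convexHull(q.astype(np.float32)).astype(np.int32),1)
        t=np.linspace(0,2*np.pi,16)
        hull([H+17*1e-3*(np.cos(v)*L+np.sin(v)*Z)+X*e for v in t for e in(-.009,.009)])
        for j in range(4):
            b=a+j*np.pi/2; d=np.cos(b)*Z-np.sin(b)*L; n=np.cross(X,d)
            hull([H+d*r+.0065*(np.cos(v)*d+np.sin(v)*n)+X*e for r in(.010,.0275) for v in t for e in(-.0075,.0075)])
        return cv2.resize(m*255,(70,70),interpolation=cv2.INTER_AREA)/255.
    def cost(v):
        return sum(np.abs(sil(k,H0+v[0]*X+v[1]*L,v[2])-D[k][0]).sum()/max(1,D[k][0].sum()) for k in cams)
    from scipy.optimize import minimize
    best=min(((cost([dx,dy,a]),dx,dy,a) for dx in(-.003,0,.003) for dy in(-.003,0,.003) for a in np.radians(np.arange(0,90,7.5))))
    r=minimize(cost,best[1:],method="Nelder-Mead",options=dict(initial_simplex=np.array(best[1:])+np.array([[0,0,0],[.002,0,0],[0,.002,0],[0,0,.1]]),maxiter=80))
    al=[(round(float(cost([r.x[0],r.x[1],a])),3)) for a in np.radians(np.arange(0,90,10))]
    H=H0+r.x[0]*X+r.x[1]*L; print("hub",H.round(4),"angle deg",np.degrees(r.x[2])%90,"cost",r.fun,al,"t",manip.get_state()["clock"]); return H,r.x[2]
E
python3 - <<'E'
from h import *
corners((448,332),(280,522),(76,338),[230,80],4)
print(w("top",px([(240,155),(280,522)],[230,80],4),.0834).mean(0),w("top",px([(466,535)],[230,80],4),.042))
im=cv2.imread("pics/h2.png")
knobfit([.604,.247],46.5)
E
```

```text
centre [0.6049 0.2477 0.0834] yaw 46.3032034324945 47.16468226626835 to go -0.0004019141027472119 0.0009190508845987753
[0.60453794 0.24897413 0.0834    ] [[0.52238493 0.1572169  0.042     ]]
hub [0.525  0.1585 0.042 ] angle deg 34.27343295423275 cost 1.5203368573268534 [1.669, 1.637, 1.591, 1.531, 1.546, 1.6, 1.641, 1.664, 1.681] t 10.9167
```

```bash
python3 - <<'E'
from h import *
for k,t in(("scene",52),("top",52)):
    g=manip.get_image(k).max(2); u=proj(k,[.522,.158,.042])[0].astype(int); print(k,u)
    for r in range(u[1]-17,u[1]+18): print("".join("#" if v<35 else "+" if v<52 else "-" if v<75 else "." for v in g[r,u[0]-22:u[0]+25]))
E
```

```text
scene [324 247]
+++++---++++++++++++++++++++#++#+++++++++++++++
+++++--+++++++++++++++++++++++++#+++#++++++++#+
+++++--+++++++++++++++++++++++++#+++#++++++++++
+++++--++++++++++++++++++++++++++++++++++++++++
+++++++++++++++++++++++++++++++++++++++++++++++
+++++++++++++++++++++++++++++++++++++++++++++++
+++++++++++++++++++++++++++++++++++++++++++++++
-++++++++++++++++++++++++++++-.++++++++++++++++
.-+++++++++++++++++++++++++++-.-+++++++++++++++
...-+++++++++++++++++++++++++++++++++++++++++++
.....++++++++++++++++++++++++++++++++++++++++++
......-++++++++++++++++++++++++++++++++++++++++
........+++++++++++++++++++++++++++++++++++++++
.........-+++++++++++++++++++++++++++++++++++++
..........+++++++++++++++++++++++++++++++++++++
..........-++++++++++++++++++++++++++++----++++
...........+++++++++++++++++++++++++++-....-+++
............-+++++++++++++++++++++++++.........
..............-+++++++++++++-++--++++-.........
................++++++++++--.-+-.-+++..........
................++++++++++----+---+++-.........
...............-++++++++++---++---++++.........
..............-+++++++++++--
[... 1589 characters left out ...]
########--..................
.............+############+....................
............-############+-....................
............############+-.....................
...........-###########+-......................
...........-##########+-.......................
............#########+-........................
............+#######--.........................
............-######+-..........................
.............-+##+--...........................
...............---.............................
...............................................
...............................................
...............................................
...............................................
```

>>> send_rows(
  plan=[
    {"linear": [-0.03,0,-0.01],"delta_rot": [0,0,0],"fingers": 0.0},
    {"linear": [-0.035,0,-0.01],"delta_rot": [0,0,0],"fingers": 0.0},
    {"linear": [-0.035,0,0],"delta_rot": [0,0,0],"fingers": 0.0},
    {"linear": [-0.02,0,0],"delta_rot": [0,0,0],"fingers": 0.0},
    {"linear": [0,0,0],"delta_rot": [0,0,0],"fingers": 0.0},
  ],
)

```text
clock: 11.43
position: [0.4003, 0.1996, 0.1464]
ee_rot: [-0.003, 0.927, -0.374, 0.009]
contact_force: [0.6, 1.1, -0.2]
width: 0.0002
```

```bash
python3 - <<'E'
from h import *
g=manip.get_image("scene").max(2); u=proj("scene",[.522,.158,.042])[0].astype(int); print(u)
for r in range(u[1]-17,u[1]+18): print("".join("#" if v<35 else "+" if v<52 else "-" if v<75 else "." for v in g[r,u[0]-22:u[0]+25]))
E
sed -i 's/u\[0\]-35,u\[1\]-35/u[0]-19,u[1]-19/; s/+70/+38/g; s/(70,70)/(38,38)/; s/(280,280)/(152,152)/; s/max(2)<52/max(2)<45/' h.py; python3 -c "
from h import *
for c in (('top','scene'),('top',),('scene',)): knobfit([.605,.2475],46.6,c)"
```

```text
[324 247]
...............................................
...............................................
...............................................
...............................................
...............................................
...............................................
...............................................
...............................................
................................-..............
..............................-+++-............
....................-++++++--++++++-...........
............-+--...-++++++++++++++++...........
...........+++++++++++++++++++++++++...........
...........+++++++++++++++++++++++++...........
..........-++++++++++++++++++++++++............
..........-+++++++++++++++++++++++.............
...........++++++++++++++++++++++..............
............-+++++++++++++++++++-..............
..............-++++++++++++++++++..............
................+++++++++++++++++++-...........
................++++++----.-+++++++++-.........
...............-+++++-......++++++++++.........
..............-++++++-......-+++++
[... 347 characters left out ...]
..
...............................................
...............................................
...............................................
...............................................
...............................................
hub [0.5243 0.1582 0.042 ] angle deg 33.52670434334662 cost 1.4184800589627438 [1.978, 1.85, 1.645, 1.469, 1.503, 1.717, 1.945, 2.02, 2.018] t 11.5833
hub [0.5238 0.1588 0.042 ] angle deg 34.15236213614083 cost 0.28513295729250604 [0.507, 0.467, 0.395, 0.306, 0.336, 0.425, 0.487, 0.521, 0.534] t 11.6333
hub [0.5243 0.1573 0.042 ] angle deg 32.97216263523165 cost 1.0498504486540379 [1.368, 1.306, 1.169, 1.062, 1.074, 1.207, 1.364, 1.429, 1.394] t 11.6833
```

```bash
sed -i 's/max(2)<45/max(2)<(55 if k=="scene" else 42)/' h.py; cat >>h.py <<'E'
HUB=np.array([.5241,.1582,.042]);YAW=46.6
_c,_s=np.cos(np.radians(YAW)),np.sin(np.radians(YAW)); JX=np.array([_c,_s,0]);JR=np.array([_s,-_c,0])
def at(right,z,back=0):  # TCP so that closed tips are at height z
    to(HUB+JR*right-JX*back+np.array([0,0,z+.025-.042]),Rt(YAW,0))
def where():
    p,R,s=pose(); d=p-HUB; print("right",(d@JR*1e3).round(1),"fwd",(d@JX*1e3).round(1),"tipz",((p[2]-.025)*1e3).round(1),"F right,fwd,z",(s["contact_force"]@np.c_[JR,JX,[0,0,1]]).round(1),"t",round(s["clock"],2))
E
python3 - <<'E'
from h import *
a=[manip.get_image("scene") for _ in range(2)]; np.save("ref.npy",a[0])
print(np.abs(a[0].astype(int)-a[1]).mean(),proj("scene",[[.6045,.247,.204],[.6045,.247,.205],[.6045,.247,.095]]),manip.tips_ahead)
at(.032,.100)
b=manip.find_in("bottle_foot","scene"); print([(x["extent"],x["p"]) for x in b])
E
```

```text
0.650860260770975 [[326.13744601 145.67447594]
 [326.16542494 145.29595912]
 [323.29502816 183.61612872]] 0.025
rot [-0.7 -0.9 -0.8] then mm [145.8 -54.3  21.4] t 11.78
[([310.4, 141.0, 340.8, 190.3], 0.85)]
```

>>> send_rows(
  plan=[
    {"linear": [0.03,-0.011,0],"delta_rot": [-0.7,-0.9,-0.8],"fingers": 0.0},
    {"linear": [0.035,-0.013,0],"delta_rot": [0,0,0],"fingers": 0.0},
    {"linear": [0.035,-0.013,0],"delta_rot": [0,0,0],"fingers": 0.0},
    {"linear": [0.025,-0.01,0.01],"delta_rot": [0,0,0],"fingers": 0.0},
    {"linear": [0.01,-0.004,0.005],"delta_rot": [0,0,0],"fingers": 0.0},
    {"linear": [0,0,0],"delta_rot": [0,0,0],"fingers": 0.0},
    {"linear": [0,0,0],"delta_rot": [0,0,0],"fingers": 0.0},
  ],
)

```text
clock: 12.42
position: [0.5428, 0.1343, 0.1292]
ee_rot: [0.001, 0.928, -0.372, -0.002]
contact_force: [-0.6, 0.0, -0.7]
width: -0.0002
```

```bash
python3 - <<'E'
from h import *
where(); at(.032,.078)
E
```

```text
right 30.0 fwd -4.5 tipz 104.2 F right,fwd,z [-0.5 -0.4 -0.7] t 12.42
rot [ 0.1  0.1 -0.2] then mm [ 2.  -4.5 26.2] t 12.42
```

>>> send_rows(
  plan=[
    {"linear": [0.002,-0.0045,0.013],"delta_rot": [0,0,0],"fingers": 0.0},
    {"linear": [0,0,0.012],"delta_rot": [0,0,0],"fingers": 0.0},
    {"linear": [0,0,0.004],"delta_rot": [0,0,0],"fingers": 0.0},
    {"linear": [0,0,0.004],"delta_rot": [0,0,0],"fingers": 0.0},
    {"linear": [0,0,0.004],"delta_rot": [0,0,0],"fingers": 0.0},
    {"linear": [0,0,0.004],"delta_rot": [0,0,0],"fingers": 0.0},
    {"linear": [0,0,0.004],"delta_rot": [0,0,0],"fingers": 0.0},
  ],
)

```text
clock: 13.0
position: [0.5462, 0.1357, 0.0855]
ee_rot: [0.002, 0.93, -0.368, 0.004]
contact_force: [1.4, -5.4, 5.6]
width: 0.0
```

```bash
python3 - <<'E'
from h import *
where(); knobfit([.605,.2475],46.6,("top",))
E
```

```text
right 31.5 fwd -1.1 tipz 60.5 F right,fwd,z [ 4.7 -3.   5.6] t 13.0
hub [0.5287 0.153  0.042 ] angle deg 73.52692540668386 cost 0.34192060125758084 [0.352, 0.369, 0.404, 0.443, 0.42, 0.383, 0.356, 0.349, 0.345] t 13.05
```

>>> send_rows(
  plan=[
    {"linear": [0,0,0.004],"delta_rot": [0,0,0],"fingers": 0.0},
    {"linear": [0,0,0.004],"delta_rot": [0,0,0],"fingers": 0.0},
    {"linear": [0,0,0.004],"delta_rot": [0,0,0],"fingers": 0.0},
    {"linear": [0,0,0.004],"delta_rot": [0,0,0],"fingers": 0.0},
    {"linear": [0,0,0],"delta_rot": [0,0,0],"fingers": 0.0},
  ],
)

```text
clock: 13.47
position: [0.5486, 0.1338, 0.0703]
ee_rot: [0.003, 0.931, -0.366, 0.009]
contact_force: [1.1, -2.1, 2.7]
width: -0.0005
```

```bash
python3 - <<'E'
from h import *
where()
E
```

```text
right 34.6 fwd -0.9 tipz 45.3 F right,fwd,z [ 2.3 -0.7  2.7] t 13.47
```

>>> send_rows(
  plan=[
    {"linear": [0.002,0,-0.02],"delta_rot": [0,0,0],"fingers": 0.0},
    {"linear": [0,0,-0.025],"delta_rot": [0,0,0],"fingers": 0.0},
    {"linear": [-0.03,0.01,-0.02],"delta_rot": [0,0,0],"fingers": 0.0},
    {"linear": [-0.035,0.015,0],"delta_rot": [0,0,0],"fingers": 0.0},
    {"linear": [-0.035,0.015,0],"delta_rot": [0,0,0],"fingers": 0.0},
    {"linear": [-0.03,0.01,0],"delta_rot": [0,0,0],"fingers": 0.0},
    {"linear": [0,0,0],"delta_rot": [0,0,0],"fingers": 0.0},
    {"linear": [0,0,0],"delta_rot": [0,0,0],"fingers": 0.0},
  ],
)

```text
clock: 14.13
position: [0.407, 0.194, 0.1302]
ee_rot: [0.0, 0.929, -0.37, -0.004]
contact_force: [0.7, -0.3, -0.1]
width: -0.0002
```

```bash
cat >>h.py <<'E'
def rise(save=None):
    """shift of the cap in the scene picture against ref.npy, px (negative row shift = up), and mm; same for platform texture"""
    ref=np.load("ref.npy"); im=manip.get_image("scene")
    for n,(x0,y0,x1,y1) in dict(cap=(304,128,350,158)).items():
        a=ref[y0:y1,x0:x1].astype(np.float32);b=im[y0:y1,x0:x1].astype(np.float32); out=[]
        for ch in(lambda i:i[:,:,2]-i[:,:,0],lambda i:i.mean(2)):
            W=np.eye(2,3,dtype=np.float32)
            try: cc,W=cv2.findTransformECC(ch(a),ch(b),W,cv2.MOTION_TRANSLATION,(3,200,1e-6),None,3); out+=[W[0,2].round(3),W[1,2].round(3),round(cc,3)]
            except Exception as e: out.append("fail")
        print(n,out,"lift mm",[round(float(-o/.38),2) for o in out[1::3] if not isinstance(o,str)])
E
python3 - <<'E'
from h import *
where(); knobfit([.605,.2475],46.6); rise(); at(-.024,.064)
E
```

```text
right -109.7 fwd -54.4 tipz 105.2 F right,fwd,z [ 0.7  0.2 -0.1] t 14.13
hub [0.5199 0.163  0.042 ] angle deg 80.97625654657743 cost 0.8679291625213179 [0.905, 0.972, 1.088, 1.245, 1.279, 1.179, 1.029, 0.939, 0.877] t 14.2333
cap [np.float32(-0.005), np.float32(0.006), 1.0, np.float32(0.001), np.float32(-0.003), 1.0] lift mm [-0.02, 0.01]
rot [ 0.2  0.4 -0.1] then mm [ 83.4 -53.5  41.2] t 14.28
```

```bash
python3 - <<'E'
from h import *
for c in("top","scene"): knobfit([.605,.2475],46.6,(c,))
g=manip.get_image("scene").max(2); u=proj("scene",[.522,.158,.042])[0].astype(int)
for r in range(u[1]-12,u[1]+16): print("".join("#" if v<35 else "+" if v<52 else "-" if v<75 else "." for v in g[r,u[0]-22:u[0]+25]))
im=manip.get_image("top"); 
g=im.max(2); u=proj("top",[.522,.158,.042])[0].astype(int)
for r in range(u[1]-15,u[1]+18): print("".join("#" if v<35 else "+" if v<52 else "-" if v<75 else "." for v in g[r,u[0]-22:u[0]+25]))
cv2.imwrite('pics/i1.png',cv2.resize(im[80:230,230:430,::-1],(800,600),interpolation=cv2.INTER_CUBIC))
# platform shift top vs h1
E
```

```text
hub [0.5194 0.1633 0.042 ] angle deg 14.750017104344433 cost 0.2284397044936955 [0.254, 0.232, 0.246, 0.293, 0.276, 0.238, 0.236, 0.257, 0.267] t 14.3333
hub [0.5188 0.1624 0.042 ] angle deg 79.19169488320571 cost 0.5941241182941823 [0.648, 0.712, 0.827, 0.94, 0.988, 0.928, 0.766, 0.632, 0.607] t 14.3833
...............................................
...............................................
.................---...........................
................-++++-.........................
................++++++-........................
................++++++++-......................
...............-+++++++++-.....................
...............+++++++++++-....................
..............+++++++++++++-...................
.............+++++++++++++++--.----............
............-+++++++++++++++++++++++-..........
......-+++++++++++++++++++++++++++-++-.........
.....++++++++++++++++++++++++++++++++-.........
.....++++++++++++++++++++++++++++++++..........
....-++++++++++++++++++++++++++++++++..........
.....++++++++++++++-----+++++++++++-...........
.....+++++++++++++......-+
[... 1433 characters left out ...]
#######+-...................
..........-+##############-....................
..........-##############+-....................
..........+#############+-.....................
.........-#############-.......................
.........+############+-.......................
........+############+-........................
.......-############--.........................
.......############--..........................
......+##########+--...........................
......#########+--.............................
......########+-...............................
......+######+-................................
......+#####+-.................................
......-+###+-..................................
```

```bash
cat >>h.py <<'E'
def edges(o=(230,80),s=4):
    """platform's two near edges in top picture: subpixel line fits around expected corners (full-image px right,bottom,left)"""
    g=manip.get_image("top"); return g
E
python3 - <<'E'
from h import *
a=cv2.imread("pics/h1.png",0).astype(np.float32);b=cv2.imread("pics/i1.png",0).astype(np.float32)
m=np.zeros(a.shape,np.uint8); cv2.fillPoly(m,[np.array([(60,335),(280,540),(465,335),(400,300),(360,330),(330,400),(240,430),(210,390),(100,310)])],255)
W=np.eye(2,3,dtype=np.float32); cc,W=cv2.findTransformECC(a,b,W,cv2.MOTION_EUCLIDEAN,(3,500,1e-7),m,9); print(cc,W)
c=np.array([(448,332),(280,522),(76,338)],float); d=c@W[:,:2].T+W[:,2]; print(d-c)
corners(*c,[230,80],4); corners(*d,[230,80],4)
E
```

```text
0.981907987911126 [[  0.9988538   -0.04786547  16.446167  ]
 [  0.04786547   0.9988538  -12.667656  ]]
[[ 0.04133488  8.39553666]
 [-8.86054308  0.13636038]
 [ 0.18052747 -9.41729499]]
centre [0.6049 0.2477 0.0834] yaw 46.3032034324945 47.16468226626835 to go -0.0004019141027472119 0.0009190508845987753
centre [0.6052 0.2477 0.0834] yaw 43.54112066492715 44.47860257255474 to go -0.0005472114229032977 0.0010688432144986143
```

```bash
sed -i 's/^HUB=.*/HUB=np.array([.519,.1635,.042]);YAW=44.0/' h.py; python3 -c "
from h import *
at(.025,.095)"
```

```text
rot [0.2 0.3 2.4] then mm [121.5 -57.9  10.3] t 14.48
```

>>> send_rows(
  plan=[
    {"linear": [0.03,-0.013,0],"delta_rot": [0,0,2.3],"fingers": 0.0},
    {"linear": [0.032,-0.016,0],"delta_rot": [0,0,0],"fingers": 0.0},
    {"linear": [0.028,-0.014,0],"delta_rot": [0,0,0],"fingers": 0.0},
    {"linear": [0.015,-0.007,0.0],"delta_rot": [0,0,0],"fingers": 0.0},
    {"linear": [0,0,0],"delta_rot": [0,0,0],"fingers": 0.0},
    {"linear": [0,0,0],"delta_rot": [0,0,0],"fingers": 0.0},
  ],
)

```text
clock: 14.98
position: [0.5264, 0.1493, 0.1273]
ee_rot: [0.0, 0.92, -0.393, -0.004]
contact_force: [-1.2, 0.2, 0.6]
width: -0.0003
```

```bash
python3 -c "
from h import *
where();at(.025,.065)"
```

```text
right 15.3 fwd -4.5 tipz 102.3 F right,fwd,z [-1.  -0.8  0.6] t 14.98
rot [ 0.2  0.4 -0.2] then mm [ 9.7 -4.5 37.3] t 14.98
```

>>> send_rows(
  plan=[
    {"linear": [0.01,-0.0045,0.012],"delta_rot": [0,0,0],"fingers": 0.0},
    {"linear": [0,0,0.016],"delta_rot": [0,0,0],"fingers": 0.0},
    {"linear": [0,0,0.004],"delta_rot": [0,0,0],"fingers": 0.0},
    {"linear": [0,0,0.004],"delta_rot": [0,0,0],"fingers": 0.0},
    {"linear": [0,0,0.004],"delta_rot": [0,0,0],"fingers": 0.0},
    {"linear": [0,0,0.004],"delta_rot": [0,0,0],"fingers": 0.0},
  ],
)

```text
clock: 15.48
position: [0.5332, 0.146, 0.0824]
ee_rot: [0.0, 0.92, -0.393, -0.006]
contact_force: [0.8, 0.1, 0.5]
width: 0.0002
```

```bash
python3 -c "
from h import *
where()"
```

```text
right 22.5 fwd -1.9 tipz 57.4 F right,fwd,z [0.5 0.7 0.5] t 15.48
```

>>> send_rows(
  plan=[
    {"linear": [0.002,0,0.003],"delta_rot": [0,0,0],"fingers": 0.0},
    {"linear": [0.001,0,0.0035],"delta_rot": [0,0,0],"fingers": 0.0},
    {"linear": [0,0,0.0035],"delta_rot": [0,0,0],"fingers": 0.0},
    {"linear": [0,0,0.0035],"delta_rot": [0,0,0],"fingers": 0.0},
  ],
)

```text
clock: 15.82
position: [0.5362, 0.1431, 0.0704]
ee_rot: [0.001, 0.92, -0.392, -0.003]
contact_force: [-0.8, -6.2, 12.5]
width: -0.0003
```

```bash
python3 -c "
from h import *
where()"
```

```text
right 26.7 fwd -1.8 tipz 45.4 F right,fwd,z [ 4.  -4.9 12.5] t 15.82
```

>>> send_rows(
  plan=[
    {"linear": [0,0,0.002],"delta_rot": [0,0,0],"fingers": 0.0},
    {"linear": [0,0,0.002],"delta_rot": [0,0,0],"fingers": 0.0},
  ],
)

```text
clock: 15.98
position: [0.5391, 0.1419, 0.0688]
ee_rot: [0.0, 0.92, -0.391, 0.001]
contact_force: [0.2, -2.3, 5.2]
width: -0.0005
```

```bash
python3 -c "
from h import *
where();g=manip.get_image('scene').max(2); u=proj('scene',[.519,.163,.042])[0].astype(int)
for r in range(u[1]-15,u[1]+16): print(''.join('#' if v<35 else '+' if v<52 else '-' if v<75 else '.' for v in g[r,u[0]-22:u[0]+25]))"
```

```text
right 29.5 fwd -0.5 tipz 43.8 F right,fwd,z [ 1.8 -1.4  5.2] t 15.98
...............-+++++++++++++++++###+#-..+###+#
................-++++++++++++++++#++##+--######
.................-+++++++++++++++###+#++++##+#+
..................-+++++++++++++++#+#++++###+#+
....................+++++++++++#+###++#++######
.....................-+++++++#++#+#++++++###+#+
.......................++++++#+++####++++##+###
.......................-+++++++++##++#+++#+####
.......................--+++##+++##++#++++#++#+
....................++++#+++++###+++++++--+++#-
...................+++++#+#+++###+#+---+--++++.
..................+++++####+#####+++---+---+++.
.........-++++---+++++#++######+++#+--++---+#+.
........+++++++++++++++########++++---++--+++-.
........+++++++++++++++######+#+##+---++---++..
........+++++++++++++++++######+#++---++--+++..
........+++++++++++++++++#+#+###+++---+---+++..
.........+++++++++++++++++##++##+++---+-----...
..........--++++++++++++++++###+#++---+--......
...............-++++++----++#+####+--++--......
................+++++-.-..--+####++++++-.......
................++++-.---.--+##+#+##+#+-.......
.................+++-------++#+-.-++++-........
.................++++------+++.................
.................++++#++++--...................
.................++++++--......................
.................-+++++........................
..................-++-.........................
...............................................
...............................................
...............................................
```

>>> send_rows(
  plan=[
    {"linear": [0,0,-0.02],"delta_rot": [0,0,0],"fingers": 0.0},
    {"linear": [0,0,-0.025],"delta_rot": [0,0,0],"fingers": 0.0},
    {"linear": [-0.03,0.01,-0.02],"delta_rot": [0,0,0],"fingers": 0.0},
    {"linear": [-0.035,0.015,0],"delta_rot": [0,0,0],"fingers": 0.0},
    {"linear": [-0.035,0.015,0],"delta_rot": [0,0,0],"fingers": 0.0},
    {"linear": [-0.03,0.01,0],"delta_rot": [0,0,0],"fingers": 0.0},
    {"linear": [0,0,0],"delta_rot": [0,0,0],"fingers": 0.0},
    {"linear": [0,0,0],"delta_rot": [0,0,0],"fingers": 0.0},
  ],
)

```text
clock: 16.7
position: [0.4119, 0.2027, 0.136]
ee_rot: [-0.003, 0.919, -0.394, 0.003]
contact_force: [0.6, -0.2, 0.9]
width: -0.0001
```

```bash
cat >>h.py <<'E'
def look(n):
    """jack centre/yaw by aligning the platform in the top picture to h1; knob fit; cap rise"""
    im=manip.get_image("top"); f='pics/%s.png'%n; cv2.imwrite(f,cv2.resize(im[80:230,230:430,::-1],(800,600),interpolation=cv2.INTER_CUBIC))
    a=cv2.imread("pics/h1.png",0).astype(np.float32);b=cv2.imread(f,0).astype(np.float32)
    m=np.zeros(a.shape,np.uint8); cv2.fillPoly(m,[np.array([(60,335),(280,540),(465,335),(400,300),(360,330),(330,400),(240,430),(210,390),(100,310)])],255)
    W=np.eye(2,3,dtype=np.float32); cc,W=cv2.findTransformECC(a,b,W,cv2.MOTION_EUCLIDEAN,(3,500,1e-7),m,9)
    c=np.array([(448,332),(280,522),(76,338)],float); d=c@W[:,:2].T+W[:,2]; print("cc",round(cc,3)); corners(*d,[230,80],4)
    yaw=46.7-np.degrees(np.arctan2(W[1,0],W[0,0])); print("yaw",yaw); C=w("top",px((d[0]+d[2])/2,[230,80],4),.0834)[0]
    for c in(("scene",),("top","scene")): knobfit(C[:2],yaw,c)
    rise(); where()
E
python3 - <<'E'
from h import *
look("j1")
g=manip.get_image('scene').max(2); u=proj('scene',[.519,.163,.042])[0].astype(int)
for r in range(u[1]-15,u[1]+16): print(''.join('#' if v<35 else '+' if v<52 else '-' if v<75 else '.' for v in g[r,u[0]-22:u[0]+25]))
E
```

```text
cc 0.982
centre [0.6053 0.2476 0.0834] yaw 43.44864120562703 44.389458884240646 to go -0.0005853742689377248 0.0012052074781232231
yaw 43.865215
hub [0.5181 0.1615 0.042 ] angle deg 13.509371760289158 cost 0.5660682454800101 [0.671, 0.589, 0.591, 0.703, 0.891, 0.999, 0.989, 0.885, 0.768] t 16.8
hub [0.5194 0.1628 0.042 ] angle deg 17.375481456195494 cost 0.834074272389538 [1.013, 0.887, 0.857, 0.999, 1.155, 1.281, 1.312, 1.24, 1.153] t 16.9
cap [np.float32(-0.003), np.float32(0.011), 1.0, np.float32(-0.002), np.float32(-0.006), 1.0] lift mm [-0.03, 0.02]
right -100.6 fwd -48.9 tipz 110.5 F right,fwd,z [ 1.3 -0.2 -0.4] t 16.95
...............................................
...............................................
...............................................
...............................................
...............................................
...............................................
...........................--..................
.........................-+++-.................
........................-+++++-................
....................-++++++++++...
[... 321 characters left out ...]
++++++++++++++++++-.........
........+++++++++++++++++++++++++++++++-.......
.........--+++++++++++++++++++++++++++++.......
..............--+++++------+++++++++++++.......
................++++-......-++++++++++++.......
................++++-......-+++++++++++........
.................+++--....--++-....-+-.........
.................++++------++-.................
.................++++++++--....................
.................+++++++-......................
.................-+++++-.......................
..................--++-........................
...............................................
...............................................
...............................................
```

```bash
sed -i 's/^HUB=.*/HUB=np.array([.519,.1628,.042]);YAW=44.0/' h.py; python3 -c "
from h import *
at(-.020,.085)"
```

```text
rot [-0.4 -0.1 -0.5] then mm [ 81.1 -48.5  25.5] t 17.0
```

>>> send_rows(
  plan=[
    {"linear": [0.02,-0.013,0],"delta_rot": [-0.4,0,-0.4],"fingers": 0.0},
    {"linear": [0.022,-0.014,0.005],"delta_rot": [0,0,0],"fingers": 0.0},
    {"linear": [0.02,-0.012,0.01],"delta_rot": [0,0,0],"fingers": 0.0},
    {"linear": [0.007,-0.003,0.005],"delta_rot": [0,0,0],"fingers": 0.0},
    {"linear": [0,0,0],"delta_rot": [0,0,0],"fingers": 0.0},
    {"linear": [0,0,0],"delta_rot": [0,0,0],"fingers": 0.0},
  ],
)

```text
clock: 17.5
position: [0.4978, 0.1778, 0.1132]
ee_rot: [0.001, 0.919, -0.394, 0.0]
contact_force: [0.6, 1.3, 0.9]
width: -0.0003
```

```bash
python3 -c "
from h import *
where();at(-.020,.0635);rise()"
```

```text
right -25.5 fwd -4.8 tipz 88.2 F right,fwd,z [-0.5  1.3  0.9] t 17.5
rot [ 0.1 -0.1 -0.4] then mm [ 5.5 -4.8 24.7] t 17.5
cap ['fail', np.float32(0.924), np.float32(0.468), 0.441] lift mm [-2.43]
```

>>> send_rows(
  plan=[
    {"linear": [0.003,-0.0048,0.011],"delta_rot": [0,0,0],"fingers": 0.0},
    {"linear": [0,0,0.01],"delta_rot": [0,0,0],"fingers": 0.0},
    {"linear": [0.003,0,0.001],"delta_rot": [0,0,0],"fingers": 0.0},
    {"linear": [0.005,0,0],"delta_rot": [0,0,0],"fingers": 0.0},
    {"linear": [0.005,0,0],"delta_rot": [0,0,0],"fingers": 0.0},
    {"linear": [0.005,0,0],"delta_rot": [0,0,0],"fingers": 0.0},
  ],
)

```text
clock: 18.05
position: [0.5114, 0.1668, 0.0893]
ee_rot: [0.002, 0.92, -0.392, -0.002]
contact_force: [-0.7, 0.5, 0.5]
width: 0.0
```

```bash
python3 -c "
from h import *
where()"
```

```text
right -8.1 fwd -2.7 tipz 64.3 F right,fwd,z [-0.9 -0.2  0.5] t 18.05
```

>>> send_rows(
  plan=[
    {"linear": [0.004,-0.001,0],"delta_rot": [0,0,0],"fingers": 0.0},
    {"linear": [0.004,-0.001,0],"delta_rot": [0,0,0],"fingers": 0.0},
    {"linear": [0.004,0,0],"delta_rot": [0,0,0],"fingers": 0.0},
    {"linear": [0.004,0,0],"delta_rot": [0,0,0],"fingers": 0.0},
  ],
)

```text
clock: 18.38
position: [0.5247, 0.1556, 0.09]
ee_rot: [0.002, 0.92, -0.393, -0.003]
contact_force: [-1.2, 0.4, 0.3]
width: -0.0002
```

```bash
python3 -c "
from h import *
where()"
```

```text
right 9.1 fwd -0.9 tipz 65.0 F right,fwd,z [-1.1 -0.6  0.3] t 18.38
```

>>> send_rows(
  plan=[
    {"linear": [-0.001,0,-0.012],"delta_rot": [0,0,0],"fingers": 0.0},
    {"linear": [0.007,0,-0.002],"delta_rot": [0,0,0],"fingers": 0.0},
    {"linear": [0.006,-0.001,0],"delta_rot": [0,0,0],"fingers": 0.0},
    {"linear": [0,0,0.004],"delta_rot": [0,0,0],"fingers": 0.0},
    {"linear": [0,0,0.004],"delta_rot": [0,0,0],"fingers": 0.0},
  ],
)

```text
clock: 18.8
position: [0.5387, 0.1447, 0.0967]
ee_rot: [0.001, 0.92, -0.393, 0.001]
contact_force: [0.1, -0.2, -0.2]
width: -0.0002
```

```bash
python3 -c "
from h import *
where()"
```

```text
right 26.7 fwd 1.6 tipz 71.7 F right,fwd,z [ 0.2 -0.  -0.2] t 18.8
```

>>> send_rows(
  plan=[
    {"linear": [-0.005,0.001,0],"delta_rot": [0,0,0],"fingers": 0.0},
    {"linear": [0,0,0.004],"delta_rot": [0,0,0],"fingers": 0.0},
    {"linear": [0,0,0.004],"delta_rot": [0,0,0],"fingers": 0.0},
    {"linear": [0,0,0.004],"delta_rot": [0,0,0],"fingers": 0.0},
  ],
)

```text
clock: 19.13
position: [0.5352, 0.1469, 0.0831]
ee_rot: [0.001, 0.92, -0.393, 0.002]
contact_force: [0.4, -1.3, 2.8]
width: 0.0001
```

```bash
python3 -c "
from h import *
where()"
```

```text
right 22.7 fwd 0.6 tipz 58.1 F right,fwd,z [ 1.2 -0.6  2.8] t 19.13
```

>>> send_rows(
  plan=[
    {"linear": [0.001,0,0.0035],"delta_rot": [0,0,0],"fingers": 0.0},
    {"linear": [0.001,0,0.0035],"delta_rot": [0,0,0],"fingers": 0.0},
    {"linear": [0,0,0.0035],"delta_rot": [0,0,0],"fingers": 0.0},
    {"linear": [0,0,0.0035],"delta_rot": [0,0,0],"fingers": 0.0},
  ],
)

```text
clock: 19.47
position: [0.5377, 0.144, 0.0686]
ee_rot: [0.002, 0.92, -0.391, 0.003]
contact_force: [-1.3, -8.4, 15.0]
width: -0.0001
```

```bash
python3 -c "
from h import *
where()"
```

```text
right 26.5 fwd 0.4 tipz 43.6 F right,fwd,z [ 5.1 -6.8 15. ] t 19.47
```

>>> send_rows(
  plan=[
    {"linear": [0.003,0,-0.02],"delta_rot": [0,0,0],"fingers": 0.0},
    {"linear": [0,0,-0.025],"delta_rot": [0,0,0],"fingers": 0.0},
    {"linear": [-0.03,0.01,-0.02],"delta_rot": [0,0,0],"fingers": 0.0},
    {"linear": [-0.035,0.015,0],"delta_rot": [0,0,0],"fingers": 0.0},
    {"linear": [-0.035,0.015,0],"delta_rot": [0,0,0],"fingers": 0.0},
    {"linear": [-0.03,0.01,0],"delta_rot": [0,0,0],"fingers": 0.0},
    {"linear": [0,0,0],"delta_rot": [0,0,0],"fingers": 0.0},
    {"linear": [0,0,0],"delta_rot": [0,0,0],"fingers": 0.0},
  ],
)

```text
clock: 20.13
position: [0.4052, 0.2028, 0.1303]
ee_rot: [0.004, 0.919, -0.394, -0.003]
contact_force: [0.0, 0.6, 0.7]
width: 0.0002
```

```bash
python3 - <<'E'
from h import *
look("j2"); at(-.020,.085)
E
```

```text
cc 0.978
centre [0.6061 0.247  0.0834] yaw 42.68343500774177 43.64959401769899 to go -0.0007483764509674188 0.0021854098847770304
yaw 43.109303
hub [0.5194 0.1613 0.042 ] angle deg 11.953525830239293 cost 0.5876119984417607 [0.64, 0.59, 0.641, 0.787, 0.941, 1.011, 0.979, 0.853, 0.727] t 20.2333
hub [0.5187 0.1632 0.042 ] angle deg 15.171231753267755 cost 0.8774219784000495 [0.991, 0.899, 0.901, 1.081, 1.231, 1.311, 1.297, 1.217, 1.106] t 20.3333
cap [np.float32(-0.008), np.float32(0.007), 1.0, np.float32(0.001), np.float32(-0.001), 1.0] lift mm [-0.02, 0.0]
right -105.3 fwd -52.6 tipz 105.4 F right,fwd,z [-0.4 -1.4  0.2] t 20.38
rot [ 0.5  0.1 -0.6] then mm [ 85.3 -52.6  20.4] t 20.38
```

>>> send_rows(
  plan=[
    {"linear": [0.022,-0.014,0],"delta_rot": [0.4,0,-0.5],"fingers": 0.0},
    {"linear": [0.024,-0.014,0.003],"delta_rot": [0,0,0],"fingers": 0.0},
    {"linear": [0.022,-0.012,0.006],"delta_rot": [0,0,0],"fingers": 0.0},
    {"linear": [0.007,-0.003,0.008],"delta_rot": [0,0,0],"fingers": 0.0},
    {"linear": [0,0,0.012],"delta_rot": [0,0,0],"fingers": 0.0},
    {"linear": [0,0,0.008],"delta_rot": [0,0,0],"fingers": 0.0},
    {"linear": [0,0,0.002],"delta_rot": [0,0,0],"fingers": 0.0},
  ],
)

```text
clock: 20.97
position: [0.4999, 0.1734, 0.0874]
ee_rot: [0.0, 0.919, -0.395, -0.001]
contact_force: [0.4, -0.2, 0.0]
width: -0.0001
```

```bash
python3 - <<'E'
from h import *
where()
b=manip.masks_of("bottle_foot","scene")
t=np.linspace(0,6.28,60)
for h in (.092,.094,.096,.098,.1): print(h,proj("scene",[[.6045+.029*np.cos(v),.247+.029*np.sin(v),h] for v in t])[:,1].max().round(2))
E
```

```text
right -20.9 fwd -6.3 tipz 62.4 F right,fwd,z [0.4 0.2 0. ] t 20.97
0.092 195.48
0.094 194.84
0.096 194.21
0.098 193.57
0.1 192.93
```

>>> send_rows(
  plan=[
    {"linear": [0.006,-0.004,0],"delta_rot": [0,0,0],"fingers": 0.0},
    {"linear": [0.006,-0.002,0],"delta_rot": [0,0,0],"fingers": 0.0},
    {"linear": [0.005,0,0],"delta_rot": [0,0,0],"fingers": 0.0},
    {"linear": [0.004,0,0],"delta_rot": [0,0,0],"fingers": 0.0},
    {"linear": [0.004,0,0],"delta_rot": [0,0,0],"fingers": 0.0},
    {"linear": [0.003,0,0],"delta_rot": [0,0,0],"fingers": 0.0},
  ],
)

```text
clock: 21.52
position: [0.5223, 0.1574, 0.0883]
ee_rot: [0.0, 0.919, -0.394, -0.003]
contact_force: [-0.5, 0.8, 0.4]
width: 0.0003
```

```bash
python3 -c "
from h import *
where()"
```

```text
right 6.1 fwd -1.4 tipz 63.3 F right,fwd,z [-0.9  0.2  0.4] t 21.52
```

>>> send_rows(
  plan=[
    {"linear": [0,0,-0.018],"delta_rot": [0,0,0],"fingers": 0.0},
    {"linear": [-0.025,0.01,-0.012],"delta_rot": [0,0,0],"fingers": 0.0},
    {"linear": [-0.03,0.015,-0.005],"delta_rot": [0,0,0],"fingers": 0.0},
    {"linear": [-0.03,0.015,0],"delta_rot": [0,0,0],"fingers": 0.0},
    {"linear": [-0.02,0.01,0],"delta_rot": [0,0,0],"fingers": 0.0},
    {"linear": [0,0,0],"delta_rot": [0,0,0],"fingers": 0.0},
    {"linear": [0,0,0],"delta_rot": [0,0,0],"fingers": 0.0},
  ],
)

```text
clock: 22.1
position: [0.4171, 0.1976, 0.1272]
ee_rot: [-0.002, 0.919, -0.395, 0.004]
contact_force: [1.3, -0.0, -0.6]
width: -0.0
```

```bash
python3 - <<'E'
from h import *
look("j3"); at(.022,.080)
E
```

```text
cc 0.979
centre [0.6063 0.2469 0.0834] yaw 42.62998191029765 43.59939804986142 to go -0.000829328477305316 0.0024218996106733022
yaw 43.057404
hub [0.5183 0.1617 0.042 ] angle deg 48.351322664925036 cost 0.5471069409358836 [0.911, 0.929, 0.891, 0.73, 0.579, 0.559, 0.668, 0.814, 0.883] t 22.2
hub [0.5186 0.1637 0.042 ] angle deg 44.37469174052683 cost 0.848135895049986 [1.355, 1.323, 1.196, 1.016, 0.874, 0.892, 1.083, 1.272, 1.334] t 22.3
cap [np.float32(-0.015), np.float32(0.014), 1.0, np.float32(-0.001), np.float32(-0.004), 1.0] lift mm [-0.04, 0.01]
right -94.7 fwd -48.5 tipz 101.6 F right,fwd,z [0.1 0.1 0.6] t 22.35
rot [-0.3 -0.2 -0.7] then mm [116.7 -48.5  21.6] t 22.35
```

>>> send_rows(
  plan=[
    {"linear": [0.028,-0.013,0],"delta_rot": [0,0,-0.7],"fingers": 0.0},
    {"linear": [0.03,-0.014,0],"delta_rot": [0,0,0],"fingers": 0.0},
    {"linear": [0.028,-0.012,0],"delta_rot": [0,0,0],"fingers": 0.0},
    {"linear": [0.018,-0.006,0.005],"delta_rot": [0,0,0],"fingers": 0.0},
    {"linear": [0.004,0,0.006],"delta_rot": [0,0,0],"fingers": 0.0},
    {"linear": [0,0,0.008],"delta_rot": [0,0,0],"fingers": 0.0},
    {"linear": [0,0,0],"delta_rot": [0,0,0],"fingers": 0.0},
  ],
)

```text
clock: 22.93
position: [0.5341, 0.1458, 0.1045]
ee_rot: [-0.002, 0.92, -0.392, 0.003]
contact_force: [-0.5, -0.4, 0.2]
width: 0.0
```

```bash
python3 -c "
from h import *
where()"
```

```text
right 22.7 fwd -0.9 tipz 79.5 F right,fwd,z [-0.  -0.6  0.2] t 22.93
```

>>> send_rows(
  plan=[
    {"linear": [0,-0.001,0.008],"delta_rot": [0,0,0],"fingers": 0.0},
    {"linear": [0,0,0.004],"delta_rot": [0,0,0],"fingers": 0.0},
    {"linear": [0,0,0.003],"delta_rot": [0,0,0],"fingers": 0.0},
    {"linear": [0,0,0.003],"delta_rot": [0,0,0],"fingers": 0.0},
    {"linear": [0,0,0.003],"delta_rot": [0,0,0],"fingers": 0.0},
    {"linear": [0,0,0.002],"delta_rot": [0,0,0],"fingers": 0.0},
  ],
)

```text
clock: 23.43
position: [0.5326, 0.148, 0.0806]
ee_rot: [-0.002, 0.921, -0.39, 0.004]
contact_force: [1.2, -0.5, 2.6]
width: 0.0
```

```bash
python3 -c "
from h import *
where()"
```

```text
right 20.1 fwd -0.5 tipz 55.6 F right,fwd,z [1.1 0.5 2.6] t 23.43
```

>>> send_rows(
  plan=[
    {"linear": [0.002,0,-0.02],"delta_rot": [0,0,0],"fingers": 0.0},
    {"linear": [0,0,-0.02],"delta_rot": [0,0,0],"fingers": 0.0},
    {"linear": [-0.028,0.012,-0.005],"delta_rot": [0,0,0],"fingers": 0.0},
    {"linear": [-0.032,0.014,0],"delta_rot": [0,0,0],"fingers": 0.0},
    {"linear": [-0.032,0.014,0],"delta_rot": [0,0,0],"fingers": 0.0},
    {"linear": [-0.018,0.008,0],"delta_rot": [0,0,0],"fingers": 0.0},
    {"linear": [0,0,0],"delta_rot": [0,0,0],"fingers": 0.0},
    {"linear": [0,0,0],"delta_rot": [0,0,0],"fingers": 0.0},
  ],
)

```text
clock: 24.1
position: [0.4122, 0.1951, 0.1235]
ee_rot: [-0.0, 0.92, -0.391, -0.002]
contact_force: [0.2, -0.3, 0.4]
width: -0.0001
```

```bash
python3 - <<'E'
from h import *
look("j4"); at(.024,.080)
E
```

```text
cc 0.975
centre [0.6066 0.2469 0.0834] yaw 42.637452294907455 43.609721785960026 to go -0.0010171805164210324 0.0026767746934819084
yaw 43.06623
hub [0.5178 0.1622 0.042 ] angle deg 74.9685693065082 cost 0.5541561409840009 [0.65, 0.771, 0.893, 0.978, 0.96, 0.839, 0.665, 0.559, 0.572] t 24.2
hub [0.5187 0.1637 0.042 ] angle deg 76.6804898095093 cost 0.8715924837202653 [0.977, 1.048, 1.165, 1.291, 1.266, 1.116, 0.981, 0.888, 0.892] t 24.3
cap [np.float32(-0.014), np.float32(0.011), 1.0, np.float32(0.002), np.float32(0.013), 1.0] lift mm [-0.03, -0.03]
right -95.1 fwd -52.9 tipz 98.5 F right,fwd,z [ 0.8 -0.9 -0.4] t 24.35
rot [ 0.   0.2 -0.2] then mm [119.1 -52.9  18.5] t 24.35
```

>>> send_rows(
  plan=[
    {"linear": [0.028,-0.014,0],"delta_rot": [0,0,0],"fingers": 0.0},
    {"linear": [0.03,-0.015,0],"delta_rot": [0,0,0],"fingers": 0.0},
    {"linear": [0.028,-0.013,0],"delta_rot": [0,0,0],"fingers": 0.0},
    {"linear": [0.018,-0.007,0.005],"delta_rot": [0,0,0],"fingers": 0.0},
    {"linear": [0.005,0,0.006],"delta_rot": [0,0,0],"fingers": 0.0},
    {"linear": [0,0,0.007],"delta_rot": [0,0,0],"fingers": 0.0},
    {"linear": [0,0,0],"delta_rot": [0,0,0],"fingers": 0.0},
  ],
)

```text
clock: 24.93
position: [0.5344, 0.1449, 0.1017]
ee_rot: [-0.001, 0.919, -0.395, -0.002]
contact_force: [-1.4, -0.5, -0.3]
width: 0.0
```

>>> send_rows(
  plan=[
    {"linear": [0,0,0.008],"delta_rot": [0,0,0],"fingers": 0.0},
    {"linear": [0,0,0.006],"delta_rot": [0,0,0],"fingers": 0.0},
    {"linear": [0,0,0.005],"delta_rot": [0,0,0],"fingers": 0.0},
    {"linear": [0,0,0.003],"delta_rot": [0,0,0],"fingers": 0.0},
    {"linear": [0,0,0.003],"delta_rot": [0,0,0],"fingers": 0.0},
    {"linear": [0,0,0.003],"delta_rot": [0,0,0],"fingers": 0.0},
    {"linear": [0,0,0.002],"delta_rot": [0,0,0],"fingers": 0.0},
  ],
)

```text
clock: 25.52
position: [0.533, 0.1445, 0.0723]
ee_rot: [0.0, 0.92, -0.392, 0.002]
contact_force: [-0.2, -3.0, 10.7]
width: -0.0005
```

```bash
python3 -c "
from h import *
where()"
```

```text
right 22.8 fwd -2.6 tipz 47.3 F right,fwd,z [ 2.  -2.2 10.7] t 25.52
```

>>> send_rows(
  plan=[
    {"linear": [0.002,0,-0.02],"delta_rot": [0,0,0],"fingers": 0.0},
    {"linear": [0,0,-0.025],"delta_rot": [0,0,0],"fingers": 0.0},
    {"linear": [-0.028,0.012,-0.008],"delta_rot": [0,0,0],"fingers": 0.0},
    {"linear": [-0.032,0.014,0],"delta_rot": [0,0,0],"fingers": 0.0},
    {"linear": [-0.032,0.014,0],"delta_rot": [0,0,0],"fingers": 0.0},
    {"linear": [-0.018,0.008,0],"delta_rot": [0,0,0],"fingers": 0.0},
    {"linear": [0,0,0],"delta_rot": [0,0,0],"fingers": 0.0},
    {"linear": [0,0,0],"delta_rot": [0,0,0],"fingers": 0.0},
  ],
)

```text
clock: 26.18
position: [0.4175, 0.1921, 0.1275]
ee_rot: [-0.001, 0.92, -0.391, 0.002]
contact_force: [0.5, -0.5, -0.2]
width: 0.0002
```

```bash
python3 - <<'E'
from h import *
look("j5"); at(-.020,.085)
E
```

```text
cc 0.971
centre [0.6068 0.2467 0.0834] yaw 42.47251339650807 43.44986863188532 to go -0.0010158276623303045 0.0028834745573649546
yaw 42.903248
hub [0.5186 0.1612 0.042 ] angle deg 7.694381995628637 cost 0.5970214478753378 [0.619, 0.608, 0.706, 0.846, 0.968, 0.988, 0.918, 0.793, 0.671] t 26.2833
hub [0.5192 0.1625 0.042 ] angle deg 6.929405766628001 cost 0.8931637862212417 [0.929, 0.902, 0.979, 1.135, 1.249, 1.285, 1.224, 1.13, 1.034] t 26.3833
cap [np.float32(-0.014), np.float32(0.022), 1.0, np.float32(0.021), np.float32(0.009), 1.0] lift mm [-0.06, -0.02]
right -89.5 fwd -51.5 tipz 102.2 F right,fwd,z [-0.5  0.1 -0.9] t 26.43
rot [-0.2 -0.2 -0.2] then mm [ 69.5 -51.5  17.2] t 26.43
```

>>> send_rows(
  plan=[
    {"linear": [0.018,-0.014,0],"delta_rot": [0,0,0],"fingers": 0.0},
    {"linear": [0.018,-0.014,0.003],"delta_rot": [0,0,0],"fingers": 0.0},
    {"linear": [0.016,-0.013,0.006],"delta_rot": [0,0,0],"fingers": 0.0},
    {"linear": [0.007,-0.005,0.008],"delta_rot": [0,0,0],"fingers": 0.0},
    {"linear": [0,0,0.01],"delta_rot": [0,0,0],"fingers": 0.0},
    {"linear": [0,0,0.007],"delta_rot": [0,0,0],"fingers": 0.0},
    {"linear": [0,0,0.001],"delta_rot": [0,0,0],"fingers": 0.0},
  ],
)

```text
clock: 27.02
position: [0.5024, 0.1773, 0.0889]
ee_rot: [-0.001, 0.918, -0.395, 0.003]
contact_force: [0.4, 0.2, -1.0]
width: -0.0001
```

```bash
python3 -c "
from h import *
where()"
```

```text
right -22.0 fwd -1.8 tipz 63.9 F right,fwd,z [ 0.2  0.4 -1. ] t 27.02
```

Excellent; sweep to about −2, retreat, look.

>>> send_rows(
  plan=[
    {"linear": [0.005,-0.001,0],"delta_rot": [0,0,0],"fingers": 0.0},
    {"linear": [0.005,0,0],"delta_rot": [0,0,0],"fingers": 0.0},
    {"linear": [0.004,0,0],"delta_rot": [0,0,0],"fingers": 0.0},
    {"linear": [0.003,0,0],"delta_rot": [0,0,0],"fingers": 0.0},
    {"linear": [0.003,0,0],"delta_rot": [0,0,0],"fingers": 0.0},
  ],
)

```text
clock: 27.43
position: [0.5153, 0.163, 0.0885]
ee_rot: [-0.001, 0.919, -0.395, 0.0]
contact_force: [-1.5, 0.5, 0.2]
width: 0.0003
```

```bash
python3 -c "
from h import *
where()"
```

```text
right -2.7 fwd -2.5 tipz 63.5 F right,fwd,z [-1.4 -0.7  0.2] t 27.43
```

>>> send_rows(
  plan=[
    {"linear": [-0.001,0,-0.02],"delta_rot": [0,0,0],"fingers": 0.0},
    {"linear": [-0.02,0.01,-0.012],"delta_rot": [0,0,0],"fingers": 0.0},
    {"linear": [-0.028,0.015,-0.003],"delta_rot": [0,0,0],"fingers": 0.0},
    {"linear": [-0.025,0.015,0],"delta_rot": [0,0,0],"fingers": 0.0},
    {"linear": [-0.015,0.007,0],"delta_rot": [0,0,0],"fingers": 0.0},
    {"linear": [0,0,0],"delta_rot": [0,0,0],"fingers": 0.0},
    {"linear": [0,0,0],"delta_rot": [0,0,0],"fingers": 0.0},
  ],
)

```text
clock: 28.02
position: [0.4218, 0.1938, 0.1269]
ee_rot: [-0.003, 0.918, -0.396, 0.005]
contact_force: [0.3, 0.5, 0.3]
width: -0.0002
```

```bash
python3 - <<'E'
from h import *
look("j6"); at(.022,.080)
E
```

```text
cc 0.968
centre [0.607  0.2467 0.0834] yaw 42.45745623509318 43.43743049057409 to go -0.0011641368343048122 0.003053892811696237
yaw 42.889206
hub [0.518  0.1625 0.042 ] angle deg 31.481736533370505 cost 0.5778449144008055 [0.907, 0.823, 0.692, 0.594, 0.615, 0.775, 0.933, 0.986, 0.954] t 28.1167
hub [0.5179 0.1639 0.042 ] angle deg 32.17492603882986 cost 0.8562758217028448 [1.419, 1.283, 1.084, 0.881, 0.951, 1.187, 1.393, 1.497, 1.486] t 28.2167
cap [np.float32(-0.011), np.float32(0.014), 1.0, np.float32(0.002), np.float32(0.005), 1.0] lift mm [-0.04, -0.01]
right -88.8 fwd -47.8 tipz 101.3 F right,fwd,z [-0.8  0.1 -0.7] t 28.27
rot [-0.5 -0.4 -0.8] then mm [110.8 -47.8  21.3] t 28.27
```

>>> send_rows(
  plan=[
    {"linear": [0.026,-0.013,0],"delta_rot": [0,0,-0.7],"fingers": 0.0},
    {"linear": [0.028,-0.014,0],"delta_rot": [0,0,0],"fingers": 0.0},
    {"linear": [0.026,-0.012,0],"delta_rot": [0,0,0],"fingers": 0.0},
    {"linear": [0.016,-0.006,0.005],"delta_rot": [0,0,0],"fingers": 0.0},
    {"linear": [0.005,0,0.006],"delta_rot": [0,0,0],"fingers": 0.0},
    {"linear": [0,0,0.006],"delta_rot": [0,0,0],"fingers": 0.0},
    {"linear": [0,0,0],"delta_rot": [0,0,0],"fingers": 0.0},
  ],
)

```text
clock: 28.85
position: [0.5312, 0.1479, 0.1058]
ee_rot: [-0.001, 0.92, -0.392, 0.003]
contact_force: [-0.6, -0.2, 0.5]
width: 0.0002
```

```bash
python3 -c "
from h import *
where()"
```

```text
right 19.2 fwd -1.6 tipz 80.8 F right,fwd,z [-0.2 -0.6  0.5] t 28.85
```

>>> send_rows(
  plan=[
    {"linear": [0,0,0.005],"delta_rot": [0,0,0],"fingers": 0.0},
    {"linear": [0,0,0.003],"delta_rot": [0,0,0],"fingers": 0.0},
    {"linear": [0,0,0.002],"delta_rot": [0,0,0],"fingers": 0.0},
    {"linear": [0,0,0.002],"delta_rot": [0,0,0],"fingers": 0.0},
    {"linear": [0,0,0.002],"delta_rot": [0,0,0],"fingers": 0.0},
  ],
)

```text
clock: 29.27
position: [0.5291, 0.1457, 0.0936]
ee_rot: [0.002, 0.921, -0.389, 0.006]
contact_force: [-0.9, -3.9, 5.3]
width: 0.0003
```

```bash
python3 -c "
from h import *
where()"
```

```text
right 19.3 fwd -4.6 tipz 68.6 F right,fwd,z [ 2.2 -3.4  5.3] t 29.27
```

>>> send_rows(
  plan=[
    {"linear": [0.002,0,-0.02],"delta_rot": [0,0,0],"fingers": 0.0},
    {"linear": [0,0,-0.012],"delta_rot": [0,0,0],"fingers": 0.0},
    {"linear": [-0.028,0.012,-0.001],"delta_rot": [0,0,0],"fingers": 0.0},
    {"linear": [-0.032,0.014,0],"delta_rot": [0,0,0],"fingers": 0.0},
    {"linear": [-0.032,0.014,0],"delta_rot": [0,0,0],"fingers": 0.0},
    {"linear": [-0.016,0.008,0],"delta_rot": [0,0,0],"fingers": 0.0},
    {"linear": [0,0,0],"delta_rot": [0,0,0],"fingers": 0.0},
    {"linear": [0,0,0],"delta_rot": [0,0,0],"fingers": 0.0},
  ],
)

```text
clock: 29.93
position: [0.4091, 0.1914, 0.1264]
ee_rot: [0.002, 0.922, -0.387, 0.006]
contact_force: [0.0, -0.4, -0.1]
width: 0.0002
```

```bash
python3 - <<'E'
from h import *
look("j7"); at(.022,.080)
E
```

```text
cc 0.97
centre [0.607  0.2467 0.0834] yaw 42.436068502178536 43.416781998106316 to go -0.001172039751271423 0.0030816533793411724
yaw 42.86808
hub [0.5174 0.1623 0.042 ] angle deg 44.15275302843116 cost 0.579603132544309 [0.95, 0.937, 0.842, 0.673, 0.585, 0.605, 0.767, 0.913, 0.951] t 30.0333
hub [0.5179 0.1642 0.042 ] angle deg 38.084127442143696 cost 0.8654042603635688 [1.398, 1.337, 1.175, 0.961, 0.878, 0.989, 1.203, 1.369, 1.414] t 30.1333
cap [np.float32(-0.005), np.float32(0.009), 1.0, np.float32(-0.004), np.float32(-0.002), 1.0] lift mm [-0.02, 0.01]
right -94.5 fwd -57.6 tipz 101.3 F right,fwd,z [-0.3 -0.1 -0.4] t 30.18
rot [-0.1 -0.7  0.3] then mm [116.5 -57.6  21.3] t 30.18
```

>>> send_rows(
  plan=[
    {"linear": [0.028,-0.016,0],"delta_rot": [0,-0.5,0],"fingers": 0.0},
    {"linear": [0.03,-0.016,0],"delta_rot": [0,0,0],"fingers": 0.0},
    {"linear": [0.028,-0.015,0],"delta_rot": [0,0,0],"fingers": 0.0},
    {"linear": [0.018,-0.008,0.005],"delta_rot": [0,0,0],"fingers": 0.0},
    {"linear": [0.005,0,0.006],"delta_rot": [0,0,0],"fingers": 0.0},
    {"linear": [0,0,0.006],"delta_rot": [0,0,0],"fingers": 0.0},
    {"linear": [0,0,0],"delta_rot": [0,0,0],"fingers": 0.0},
  ],
)

```text
clock: 30.77
position: [0.5365, 0.1463, 0.1067]
ee_rot: [-0.0, 0.921, -0.391, 0.002]
contact_force: [0.3, 0.1, 0.1]
width: -0.0001
```

>>> send_rows(
  plan=[
    {"linear": [0,0,0.007],"delta_rot": [0,0,0],"fingers": 0.0},
    {"linear": [0,0,0.004],"delta_rot": [0,0,0],"fingers": 0.0},
    {"linear": [0,0,0.003],"delta_rot": [0,0,0],"fingers": 0.0},
    {"linear": [0,0,0.003],"delta_rot": [0,0,0],"fingers": 0.0},
    {"linear": [0,0,0.002],"delta_rot": [0,0,0],"fingers": 0.0},
    {"linear": [0,0,0.002],"delta_rot": [0,0,0],"fingers": 0.0},
  ],
)

```text
clock: 31.27
position: [0.5353, 0.1458, 0.0868]
ee_rot: [0.001, 0.922, -0.388, 0.006]
contact_force: [0.5, -2.5, 2.2]
width: 0.0
```

```bash
python3 -c "
from h import *
where()"
```

```text
right 23.6 fwd -0.1 tipz 61.8 F right,fwd,z [ 2.2 -1.4  2.2] t 31.27
```

>>> send_rows(
  plan=[
    {"linear": [0.002,0,-0.02],"delta_rot": [0,0,0],"fingers": 0.0},
    {"linear": [0,0,-0.018],"delta_rot": [0,0,0],"fingers": 0.0},
    {"linear": [-0.028,0.012,-0.002],"delta_rot": [0,0,0],"fingers": 0.0},
    {"linear": [-0.032,0.014,0],"delta_rot": [0,0,0],"fingers": 0.0},
    {"linear": [-0.032,0.014,0],"delta_rot": [0,0,0],"fingers": 0.0},
    {"linear": [-0.016,0.008,0],"delta_rot": [0,0,0],"fingers": 0.0},
    {"linear": [0,0,0],"delta_rot": [0,0,0],"fingers": 0.0},
    {"linear": [0,0,0],"delta_rot": [0,0,0],"fingers": 0.0},
  ],
)

```text
clock: 31.93
position: [0.4151, 0.1915, 0.1242]
ee_rot: [0.002, 0.922, -0.388, 0.001]
contact_force: [0.2, -0.5, 1.0]
width: -0.0005
```

```bash
python3 - <<'E'
from h import *
look("j8"); at(.022,.080)
E
```

```text
cc 0.968
centre [0.6072 0.2466 0.0834] yaw 42.17730238292354 43.16535556129653 to go -0.0011695847635745627 0.003287097440198536
yaw 42.611725
hub [0.5177 0.1627 0.042 ] angle deg 61.546787387444596 cost 0.5918319327731092 [0.85, 0.933, 0.971, 0.94, 0.815, 0.656, 0.6, 0.654, 0.751] t 32.0333
hub [0.5177 0.1642 0.042 ] angle deg 60.56361294466705 cost 0.8829950588674418 [1.153, 1.183, 1.202, 1.207, 1.075, 0.93, 0.889, 0.961, 1.1] t 32.1333
cap [np.float32(-0.009), np.float32(0.01), 1.0, np.float32(0.019), np.float32(0.018), 0.999] lift mm [-0.03, -0.05]
right -90.5 fwd -53.2 tipz 99.3 F right,fwd,z [ 0.4  0.2 -0.2] t 32.18
rot [ 0.1 -0.2  0.2] then mm [112.5 -53.2  19.3] t 32.18
```

>>> send_rows(
  plan=[
    {"linear": [0.028,-0.015,0],"delta_rot": [0,0,0],"fingers": 0.0},
    {"linear": [0.029,-0.015,0],"delta_rot": [0,0,0],"fingers": 0.0},
    {"linear": [0.027,-0.013,0],"delta_rot": [0,0,0],"fingers": 0.0},
    {"linear": [0.017,-0.007,0.004],"delta_rot": [0,0,0],"fingers": 0.0},
    {"linear": [0.005,0,0.006],"delta_rot": [0,0,0],"fingers": 0.0},
    {"linear": [0,0,0.006],"delta_rot": [0,0,0],"fingers": 0.0},
    {"linear": [0,0,0],"delta_rot": [0,0,0],"fingers": 0.0},
  ],
)

```text
clock: 32.77
position: [0.5365, 0.145, 0.1053]
ee_rot: [0.001, 0.92, -0.391, 0.002]
contact_force: [-0.7, 0.2, -0.8]
width: -0.0001
```

>>> send_rows(
  plan=[
    {"linear": [0,0,0.008],"delta_rot": [0,0,0],"fingers": 0.0},
    {"linear": [0,0,0.006],"delta_rot": [0,0,0],"fingers": 0.0},
    {"linear": [0,0,0.005],"delta_rot": [0,0,0],"fingers": 0.0},
    {"linear": [0,0,0.003],"delta_rot": [0,0,0],"fingers": 0.0},
    {"linear": [0,0,0.003],"delta_rot": [0,0,0],"fingers": 0.0},
    {"linear": [0,0,0.002],"delta_rot": [0,0,0],"fingers": 0.0},
  ],
)

```text
clock: 33.27
position: [0.5327, 0.146, 0.0762]
ee_rot: [0.002, 0.921, -0.39, 0.001]
contact_force: [0.7, -0.6, 1.8]
width: 0.0002
```

```bash
python3 -c "
from h import *
where()"
```

```text
right 21.6 fwd -1.8 tipz 51.2 F right,fwd,z [0.9 0.1 1.8] t 33.27
```

>>> send_rows(
  plan=[
    {"linear": [0.002,0,-0.02],"delta_rot": [0,0,0],"fingers": 0.0},
    {"linear": [0,0,-0.024],"delta_rot": [0,0,0],"fingers": 0.0},
    {"linear": [-0.028,0.012,-0.004],"delta_rot": [0,0,0],"fingers": 0.0},
    {"linear": [-0.032,0.014,0],"delta_rot": [0,0,0],"fingers": 0.0},
    {"linear": [-0.032,0.014,0],"delta_rot": [0,0,0],"fingers": 0.0},
    {"linear": [-0.016,0.008,0],"delta_rot": [0,0,0],"fingers": 0.0},
    {"linear": [0,0,0],"delta_rot": [0,0,0],"fingers": 0.0},
    {"linear": [0,0,0],"delta_rot": [0,0,0],"fingers": 0.0},
  ],
)

```text
clock: 33.93
position: [0.4174, 0.1916, 0.1243]
ee_rot: [0.002, 0.921, -0.39, -0.001]
contact_force: [0.7, 0.5, 0.6]
width: 0.0001
```

```bash
python3 - <<'E'
from h import *
look("j9"); at(.022,.080)
E
```

```text
cc 0.963
centre [0.6073 0.2465 0.0834] yaw 42.12343195448448 43.114172832387595 to go -0.001237542530848765 0.003431624884621186
yaw 42.558914
hub [0.5178 0.1599 0.042 ] angle deg 83.48535837054443 cost 0.6046385313128021 [0.618, 0.668, 0.796, 0.916, 0.972, 0.945, 0.831, 0.684, 0.621] t 34.0333
hub [0.5186 0.1632 0.042 ] angle deg 87.26339172392599 cost 0.8981081722122478 [0.905, 0.969, 1.061, 1.2, 1.256, 1.223, 1.114, 1.022, 0.939] t 34.1333
cap [np.float32(-0.011), np.float32(0.012), 1.0, np.float32(0.053), np.float32(0.098), 0.994] lift mm [-0.03, -0.26]
right -89.3 fwd -51.9 tipz 99.1 F right,fwd,z [0.9 0.1 0.3] t 34.18
rot [ 0.2  0.  -0.1] then mm [111.3 -51.9  19.1] t 34.18
```

>>> send_rows(
  plan=[
    {"linear": [0.028,-0.015,0],"delta_rot": [0,0,0],"fingers": 0.0},
    {"linear": [0.029,-0.015,0],"delta_rot": [0,0,0],"fingers": 0.0},
    {"linear": [0.027,-0.013,0],"delta_rot": [0,0,0],"fingers": 0.0},
    {"linear": [0.017,-0.006,0.004],"delta_rot": [0,0,0],"fingers": 0.0},
    {"linear": [0.005,0,0.006],"delta_rot": [0,0,0],"fingers": 0.0},
    {"linear": [0,0,0.006],"delta_rot": [0,0,0],"fingers": 0.0},
    {"linear": [0,0,0],"delta_rot": [0,0,0],"fingers": 0.0},
  ],
)

```text
clock: 34.77
position: [0.537, 0.1438, 0.1042]
ee_rot: [0.002, 0.919, -0.394, -0.001]
contact_force: [0.1, 0.2, -0.2]
width: 0.0001
```

>>> send_rows(
  plan=[
    {"linear": [0,0,0.008],"delta_rot": [0,0,0],"fingers": 0.0},
    {"linear": [0,0,0.007],"delta_rot": [0,0,0],"fingers": 0.0},
    {"linear": [0.001,0,0.006],"delta_rot": [0,0,0],"fingers": 0.0},
    {"linear": [0.001,0,0.004],"delta_rot": [0,0,0],"fingers": 0.0},
    {"linear": [0,0,0.003],"delta_rot": [0,0,0],"fingers": 0.0},
    {"linear": [0,0,0.003],"delta_rot": [0,0,0],"fingers": 0.0},
    {"linear": [0,0,0.002],"delta_rot": [0,0,0],"fingers": 0.0},
  ],
)

```text
clock: 35.35
position: [0.5352, 0.1427, 0.0695]
ee_rot: [0.003, 0.92, -0.392, -0.001]
contact_force: [0.6, -4.0, 10.2]
width: -0.0
```

```bash
python3 -c "
from h import *
where()"
```

```text
right 25.7 fwd -2.3 tipz 44.5 F right,fwd,z [ 3.3 -2.4 10.2] t 35.35
```

>>> send_rows(
  plan=[
    {"linear": [0.002,0,-0.02],"delta_rot": [0,0,0],"fingers": 0.0},
    {"linear": [0,0,-0.026],"delta_rot": [0,0,0],"fingers": 0.0},
    {"linear": [-0.028,0.012,-0.008],"delta_rot": [0,0,0],"fingers": 0.0},
    {"linear": [-0.032,0.014,0],"delta_rot": [0,0,0],"fingers": 0.0},
    {"linear": [-0.032,0.014,0],"delta_rot": [0,0,0],"fingers": 0.0},
    {"linear": [-0.016,0.008,0],"delta_rot": [0,0,0],"fingers": 0.0},
    {"linear": [0,0,0],"delta_rot": [0,0,0],"fingers": 0.0},
    {"linear": [0,0,0],"delta_rot": [0,0,0],"fingers": 0.0},
  ],
)

```text
clock: 36.02
position: [0.424, 0.1881, 0.1261]
ee_rot: [0.001, 0.92, -0.392, 0.001]
contact_force: [0.1, -0.0, 0.3]
width: -0.0002
```

```bash
python3 - <<'E'
from h import *
look("k1"); at(-.022,.0635)
im=manip.get_image("scene"); cv2.imwrite("pics/k1s.png",cv2.resize(im[120:270,260:400,::-1],(560,600),interpolation=cv2.INTER_CUBIC))
E
```

```text
cc 0.963
centre [0.6074 0.2465 0.0834] yaw 42.030105565168164 43.023574360490244 to go -0.0012428066086618422 0.0035127028425779383
yaw 42.46649
hub [0.5183 0.1623 0.042 ] angle deg 14.950651175620477 cost 0.6470897832817337 [0.705, 0.654, 0.665, 0.786, 0.915, 0.993, 0.972, 0.871, 0.783] t 36.1167
hub [0.518  0.1636 0.042 ] angle deg 18.062209200338994 cost 0.9410017188693659 [1.088, 0.989, 0.95, 1.054, 1.188, 1.292, 1.318, 1.268, 1.193] t 36.2167
cap [np.float32(0.017), np.float32(-0.006), 1.0, np.float32(0.19), np.float32(0.329), 0.94] lift mm [0.02, -0.87]
right -82.3 fwd -49.8 tipz 100.7 F right,fwd,z [-0.2 -0.3  0.1] t 36.27
rot [ 0.1 -0.1 -0.3] then mm [ 60.3 -49.8  37.2] t 36.27
```

View pics/k1s.png

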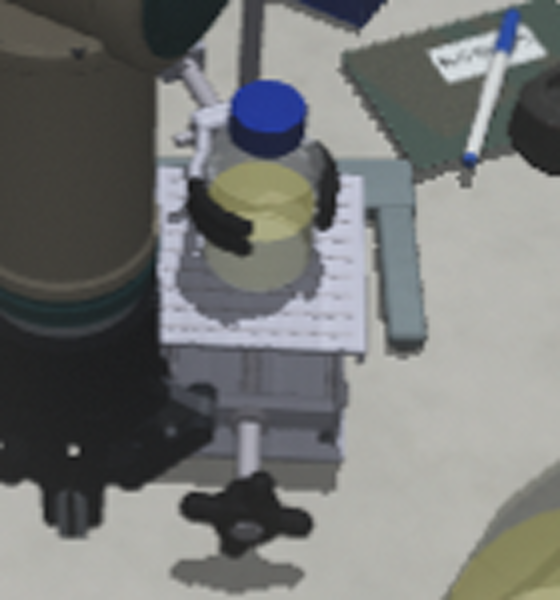

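>>> send_rows(
  plan=[
    {"linear": [0.016,-0.014,0],"delta_rot": [0,0,0],"fingers": 0.0},
    {"linear": [0.016,-0.014,0.003],"delta_rot": [0,0,0],"fingers": 0.0},
    {"linear": [0.014,-0.012,0.006],"delta_rot": [0,0,0],"fingers": 0.0},
    {"linear": [0.006,-0.005,0.008],"delta_rot": [0,0,0],"fingers": 0.0},
    {"linear": [0,0,0.01],"delta_rot": [0,0,0],"fingers": 0.0},
    {"linear": [0,0,0.006],"delta_rot": [0,0,0],"fingers": 0.0},
    {"linear": [0,0,0.001],"delta_rot": [0,0,0],"fingers": 0.0},
  ],
)

```text
clock: 36.9
position: [0.501, 0.1782, 0.0881]
ee_rot: [0.001, 0.918, -0.396, 0.0]
contact_force: [-0.1, -0.1, -0.3]
width: -0.0003
```

>>> send_rows(
  plan=[
    {"linear": [0.004,-0.001,0],"delta_rot": [0,0,0],"fingers": 0.0},
    {"linear": [0.004,0,0],"delta_rot": [0,0,0],"fingers": 0.0},
    {"linear": [0.003,0,0],"delta_rot": [0,0,0],"fingers": 0.0},
    {"linear": [0.003,0,0],"delta_rot": [0,0,0],"fingers": 0.0},
    {"linear": [0.003,0,0],"delta_rot": [0,0,0],"fingers": 0.0},
  ],
)

```text
clock: 37.32
position: [0.5113, 0.1662, 0.0875]
ee_rot: [0.002, 0.918, -0.395, -0.002]
contact_force: [0.0, 1.5, -0.1]
width: -0.0003
```

```bash
python3 -c "
from h import *
where()"
```

```text
right -7.7 fwd -3.2 tipz 62.5 F right,fwd,z [-1.1  1.1 -0.1] t 37.32
```

>>> send_rows(
  plan=[
    {"linear": [-0.001,0,-0.02],"delta_rot": [0,0,0],"fingers": 0.0},
    {"linear": [-0.022,0.01,-0.012],"delta_rot": [0,0,0],"fingers": 0.0},
    {"linear": [-0.03,0.015,-0.003],"delta_rot": [0,0,0],"fingers": 0.0},
    {"linear": [-0.027,0.015,0],"delta_rot": [0,0,0],"fingers": 0.0},
    {"linear": [-0.02,0.007,0],"delta_rot": [0,0,0],"fingers": 0.0},
    {"linear": [0,0,0],"delta_rot": [0,0,0],"fingers": 0.0},
    {"linear": [0,0,0],"delta_rot": [0,0,0],"fingers": 0.0},
  ],
)

```text
clock: 37.9
position: [0.4105, 0.2055, 0.1271]
ee_rot: [-0.0, 0.918, -0.396, 0.003]
contact_force: [1.0, -0.6, -0.1]
width: 0.0001
```

```bash
sed -i 's/cap=(304,128,350,158)/cap=(312,128,345,162)/' h.py; python3 - <<'E'
from h import *
look("k2"); at(-.022,.0635); at(.02,.08)
E
```

```text
cc 0.963
centre [0.6075 0.2464 0.0834] yaw 42.065151872649835 43.05850792111292 to go -0.0012726527485193541 0.003599635281931094
yaw 42.501842
hub [0.5186 0.1619 0.042 ] angle deg 28.23695722304201 cost 0.5512051954539777 [0.803, 0.699, 0.597, 0.573, 0.672, 0.857, 0.957, 0.948, 0.879] t 38.0
hub [0.5174 0.1647 0.042 ] angle deg 28.561663538423687 cost 0.8159446943760669 [1.283, 1.128, 0.944, 0.836, 0.983, 1.215, 1.389, 1.426, 1.376] t 38.1
cap [np.float32(0.012), np.float32(-0.294), 0.999, np.float32(0.019), np.float32(-0.28), 0.985] lift mm [0.77, 0.74]
right -104.9 fwd -47.7 tipz 101.4 F right,fwd,z [0.2 0.  0. ] t 38.15
rot [-0.1 -0.3 -0.9] then mm [ 82.9 -47.7  37.9] t 38.15
rot [-0.1 -0.3 -0.9] then mm [124.9 -47.7  21.4] t 38.15
```

>>> send_rows(
  plan=[
    {"linear": [0.032,-0.013,0],"delta_rot": [0,0,-0.8],"fingers": 0.0},
    {"linear": [0.034,-0.014,0],"delta_rot": [0,0,0],"fingers": 0.0},
    {"linear": [0.034,-0.012,0],"delta_rot": [0,0,0],"fingers": 0.0},
    {"linear": [0.022,-0.006,0.002],"delta_rot": [0,0,0],"fingers": 0.0},
    {"linear": [0.009,0,0.004],"delta_rot": [0,0,0],"fingers": 0.0},
    {"linear": [0,0,0.005],"delta_rot": [0,0,0],"fingers": 0.0},
    {"linear": [0,0,0],"delta_rot": [0,0,0],"fingers": 0.0},
    {"linear": [0,0,0],"delta_rot": [0,0,0],"fingers": 0.0},
  ],
)

```text
clock: 38.82
position: [0.542, 0.1358, 0.1116]
ee_rot: [0.001, 0.92, -0.393, 0.001]
contact_force: [-1.3, -0.1, 0.9]
width: 0.0004
```

```bash
python3 -c "
from h import *
where()"
```

```text
right 35.4 fwd -2.2 tipz 86.6 F right,fwd,z [-0.9 -1.   0.9] t 38.82
```

>>> send_rows(
  plan=[
    {"linear": [0,-0.001,0.009],"delta_rot": [0,0,0],"fingers": 0.0},
    {"linear": [0,0,0.008],"delta_rot": [0,0,0],"fingers": 0.0},
    {"linear": [-0.002,0,0.001],"delta_rot": [0,0,0],"fingers": 0.0},
    {"linear": [-0.002,0,0],"delta_rot": [0,0,0],"fingers": 0.0},
    {"linear": [-0.002,0,0],"delta_rot": [0,0,0],"fingers": 0.0},
    {"linear": [-0.002,0,0],"delta_rot": [0,0,0],"fingers": 0.0},
    {"linear": [-0.001,0,0],"delta_rot": [0,0,0],"fingers": 0.0},
  ],
)

```text
clock: 39.4
position: [0.5313, 0.1456, 0.0926]
ee_rot: [0.002, 0.921, -0.39, 0.0]
contact_force: [-0.6, -1.7, 1.5]
width: -0.0001
```

```bash
python3 -c "
from h import *
where()"
```

```text
right 20.9 fwd -3.1 tipz 67.6 F right,fwd,z [ 0.8 -1.6  1.5] t 39.4
```

>>> send_rows(
  plan=[
    {"linear": [0.006,0,-0.015],"delta_rot": [0,0,0],"fingers": 0.0},
    {"linear": [0,0,-0.018],"delta_rot": [0,0,0],"fingers": 0.0},
    {"linear": [-0.03,0.012,-0.002],"delta_rot": [0,0,0],"fingers": 0.0},
    {"linear": [-0.034,0.014,0],"delta_rot": [0,0,0],"fingers": 0.0},
    {"linear": [-0.034,0.014,0],"delta_rot": [0,0,0],"fingers": 0.0},
    {"linear": [-0.026,0.008,0],"delta_rot": [0,0,0],"fingers": 0.0},
    {"linear": [0,0,0],"delta_rot": [0,0,0],"fingers": 0.0},
    {"linear": [0,0,0],"delta_rot": [0,0,0],"fingers": 0.0},
  ],
)

```text
clock: 40.07
position: [0.4097, 0.2013, 0.1299]
ee_rot: [-0.001, 0.92, -0.392, -0.0]
contact_force: [0.7, 0.4, -0.2]
width: 0.0003
```

```bash
python3 - <<'E'
from h import *
look("k3")
E
```

```text
cc 0.963
centre [0.6074 0.2465 0.0834] yaw 42.02351121917937 43.01748988880957 to go -0.0012639286420757945 0.00354230961689415
yaw 42.46009
hub [0.5164 0.1626 0.042 ] angle deg 19.477178569641723 cost 0.5699766723409622 [0.7, 0.617, 0.571, 0.642, 0.843, 0.966, 0.984, 0.916, 0.81] t 40.1667
hub [0.518  0.1639 0.042 ] angle deg 21.32572835877522 cost 0.8426574616985056 [1.099, 0.941, 0.853, 0.944, 1.127, 1.271, 1.331, 1.293, 1.21] t 40.2667
cap [np.float32(0.013), np.float32(-0.095), 1.0, np.float32(0.022), np.float32(-0.147), 0.997] lift mm [0.25, 0.39]
right -101.3 fwd -50.8 tipz 104.6 F right,fwd,z [ 0.1  0.1 -0.8] t 40.32
```

```bash
python3 - <<'E'
from h import *
a=cv2.imread("pics/top0.png")[:,:,::-1].astype(int); b=manip.get_image("top").astype(int)
for n,(x0,y0,x1,y1) in dict(timer=(150,252,200,297),small=(135,212,172,247),dish=(135,173,175,209)).items(): print(n,np.abs(a-b)[y0:y1,x0:x1].mean())
rise(); where(); manip.sign_off()
E
```

```text
timer 7.0151111111111115
small 5.933848133848134
dish 7.2407407407407405
cap [np.float32(0.029), np.float32(-0.102), 1.0, np.float32(0.008), np.float32(-0.144), 0.997] lift mm [0.27, 0.38]
right -101.4 fwd -51.0 tipz 104.5 F right,fwd,z [-0.7 -0.8 -0.1] t 40.42
the job is handed in; nothing more can be done
```

The jack is under the bottle, the platform is supporting it, and I handed the job in at 40.4 s with the gripper about 10 cm clear and touching nothing.

I pinched the knob shaft, turned the jack into line and slid it in between the stand's legs. I then raised the platform by turning the star knob in small steps. The cap in the scene picture showed first contact at about one full turn; one step went too far and lifted the bottle about 0.75 mm, so I turned the knob back slightly.

What the last checks showed:
- **Bottle lift:** 0.27 or 0.38 mm, depending on which image channels I used. It had been the same in the look before, so it rests on the platform without being forced up.
- **Platform centre:** about 1 mm from the bottle's axis, from the top camera measured just after release. Later readings put it up to about 4 mm off. I put most of that down to the platform rising towards the camera.
- **Jack alignment:** about 4 degrees out of line with the stand. An early knob press pushed the jack round about 3 degrees on the spot, and later presses added about another degree. I did not correct this.
- **Knob angle:** from silhouette fits that matched only moderately well, so I relied on the cap's movement instead.
- **Timer, small bottle and dish:** I never went near them, but my last check did not confirm they were still. It was a plain picture difference of 6 to 7 grey levels, with no check for shadow or lighting changes.

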